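# Stack washed serving planks on spacers to dry

### The arm

A 6-joint arm with a two-finger parallel gripper is mounted at the origin on the work surface. World frame = base frame: x ahead of the robot, y to its left, z up, the work surface at z = 0. Lengths are in m, angles in degrees, forces in N, time in s.
With the tool pointing down it reaches from about 0.225 to 0.725 m from the base axis. Payload 3.1 kg.
Tool frame: the origin (TCP) lies at the very end of the fingers, on their centre line; the grasp point (between the pads) lies robot.hold_point_z behind it (robot.hold_point_z is the distance from the TCP to the grasp point, in m); z points along the fingers, x is the direction in which the jaws open and shut, and the axes are right-handed (so a half turn about z gives the same grasp; the last joint's range is limited). The gripper opens to 85 mm and grips with 20 to 120 N. Pads are 22 mm wide; open, the fingers measure 114 mm over their backs; the gripper's body (76 mm by 85 mm) begins 54 mm behind the grasp point. The pads swing forward as they close: fully open they stand 13 mm farther back than shut.
Start: joints at [60.057, 2.75, 5.684, 92.934, 0, 82.678], TCP at [0.202, 0.485, 0.231] pointing down, gripper open.
Joint ranges: [-166.93, 166.93], [-56.73, 111.36], [-69.38, 81.34], [-121.58, 131.49], [-85.45, 84.26], [-180, 180]. Speed limits (degrees/s): [159.86, 159.86, 180, 180, 180, 180].

### API

Orientations are given as a 3x3 rotation matrix whose columns are the frame's x, y, z axes.
In Python, from workcell import get_obs, get_image, calibration, job_done, robot gives the robot as it stands.
- The arm moves only by the tool send_rows, never from a script. Its argument "commands" is a list of rows, each an object of numbers: "tx", "ty", "tz": the shift along the tool's x, y, z in cm; "ax", "ay", "az": the turn, a rotation vector about the tool's x, y, z in degrees; "grip": the opening in per cent of the stroke, from 0 (shut) to 100 (fully open). In form: [{"tx": .., "ty": .., "tz": .., "ax": .., "ay": .., "az": .., "grip": ..}, ...]. A call has 1 to 5 rows; each row is the pose to reach, as a shift and turn from the pose measured when the call began, along the tool's axes at that moment; what a row does not reach only later rows make up. A row lasts 1/8 s, in which the tool goes at most 62.5 mm and 10.7 degrees, less where a joint would pass 70% of its speed; a pose out of reach is approached as far as the arm can. A call with a gripper value outside its range is refused whole. The fingers move at their own pace and stop on an object; the grip force is fixed at half the most. Time passes only in rows, so rows that repeat a pose let the fingers close. It gives the time, the measured TCP pose, the force and the opening at its end, in the units of the state.
- get_obs(): the state, without advancing time (a new reading comes with each control period).
- get_image(name): name is "side" or "top" or "wrist"; returns the picture (400x640x3 uint8, blue, green, red); there is no depth.
- calibration(name): a dict with "intrinsics" (3x3 intrinsics, pixels), "k1" (the pictures are not rectified: a ray, as slopes to the right and down, at radius r is drawn at 1 + k1 r^2 times it, then the intrinsics apply), "T" (4x4, takes a point from camera to world coordinates). Camera axes: x right, y down, z forward; pixel columns grow to the right and rows downward; lengths in m; the calibration is good to about 2 mm. A picture is of the moment at which its call begins: read the wrist's pose just before it. calibration takes no time and is no camera call; for the wrist camera it gives the pose at the moment of the call.
- job_done(): hands the job in, once; it reports no verdict.
The state is a dict: "clock": time; "qpos": joint angles; "joint_vel": joint speeds; "joint_efforts": joint torques, N m; "tool_pos": TCP position; "ee_rot": TCP orientation; "wrist_force": force on the tool from outside, world axes, zero at the start; "torque": the same for the moment, N m; "opening": opening from 0.0 (shut) to 1.0 (fully open).
Only numpy, scipy, OpenCV 4.12 (cv2) and the standard library are available. Lean on these libraries where they do the work, as an engineer would, in place of code of your own. Each camera call takes 0.05 s, during which the arm holds its last target. There are 200 camera calls.

### The job

Stack all the washed serving planks on the plywood drying stand so that air can pass round each: every plank, the lowest too, rests flat on two spacer sticks laid square across the stand above its two dark lines, one stick near each end, and the planks lie centred along the stand, squarely over one another. Then stand the steel press weight upright on the middle of the top plank to keep the pile flat. Sticks left over are not needed; leave the coconut, jars and mug beyond the work undisturbed.

Things in the scene. Friction and masses are not known exactly. Their poses are not given: they have to be found in the camera images.
- stand_top (a point): the drying stand, fixed: a plain plywood slab 200 x 116 mm and 24 mm thick, two thin dark lines across its top. Point: centre of its top face (24 mm above the table). x runs along its 200 mm length, y across, z up; the dark lines lie at x = +58 and -58 mm and run along y
- stick_mat: white plastic mat, fixed, 136 x 236 x 5 mm, on which the six spacer sticks start in two rows of three (each about square to the mat: stick length along mat y, at mat x = -46, 0, 46 and y = -60, 60 mm). Origin: centre of its underside, on the table
- plank_mat: black rubber mat, fixed, 186 x 236 x 5 mm, on which the planks start side by side (each along mat x, at mat y = -85, 0, 85 mm). Origin: centre of its underside, on the table
- plank0_c (a point): washed serving plank, plain medium-brown wood, 170 x 56 x 16 mm, about 0.12 kg; two or three of the three are there, all alike. Point: its centre; x along its length, y across its 56 mm width, z through its thickness
- plank1_c (a point): washed serving plank, plain medium-brown wood, 170 x 56 x 16 mm, about 0.12 kg; two or three of the three are there, all alike. Point: its centre; x along its length, y across its 56 mm width, z through its thickness
- plank2_c (a point): washed serving plank, plain medium-brown wood, 170 x 56 x 16 mm, about 0.12 kg; two or three of the three are there, all alike. Point: its centre; x along its length, y across its 56 mm width, z through its thickness
- plank0_a (a point): point fixed to plank0, 58 mm from its middle towards its +x end and 8 mm below its underside: where the centre of the stick under that end belongs
- plank0_b (a point): point fixed to plank0, 58 mm from its middle towards its -x end and 8 mm below its underside: where the centre of the stick under that end belongs
- plank1_a (a point): point fixed to plank1, 58 mm from its middle towards its +x end and 8 mm below its underside: where the centre of the stick under that end belongs
- plank1_b (a point): point fixed to plank1, 58 mm from its middle towards its -x end and 8 mm below its underside: where the centre of the stick under that end belongs
- plank2_a (a point): point fixed to plank2, 58 mm from its middle towards its +x end and 8 mm below its underside: where the centre of the stick under that end belongs
- plank2_b (a point): point fixed to plank2, 58 mm from its middle towards its -x end and 8 mm below its underside: where the centre of the stick under that end belongs
- stick0_c (a point): spacer stick, pale wood, 100 x 16 x 16 mm, 20 g; all six are alike. Point: its centre; x along its 100 mm length
- stick1_c (a point): spacer stick, pale wood, 100 x 16 x 16 mm, 20 g; all six are alike. Point: its centre; x along its 100 mm length
- stick2_c (a point): spacer stick, pale wood, 100 x 16 x 16 mm, 20 g; all six are alike. Point: its centre; x along its 100 mm length
- stick3_c (a point): spacer stick, pale wood, 100 x 16 x 16 mm, 20 g; all six are alike. Point: its centre; x along its 100 mm length
- stick4_c (a point): spacer stick, pale wood, 100 x 16 x 16 mm, 20 g; all six are alike. Point: its centre; x along its 100 mm length
- stick5_c (a point): spacer stick, pale wood, 100 x 16 x 16 mm, 20 g; all six are alike. Point: its centre; x along its 100 mm length
- weight_c (a point): steel press weight, about 0.6 kg: a disc 68 mm across and 22 mm thick, above it a short neck (16 mm across, 8 mm high) and a round knob 28 mm across and 24 mm high to hold it by; 54 mm high over all. Point: on its axis half-way up, 27 mm above its underside; the middle of the knob is 15 mm above this point. z up. Starts on the table beyond the mats
- coconut_c (a point): bystander: half coconut, 83 mm across, 38 mm high, beyond the work. Point: about its middle
- jar0_c (a point): bystander: amber glass jar with steel cap, 60 mm across, 85 mm high. Point: about its middle
- jar1_c (a point): bystander: clear glass jar with brass cap, 66 mm across, 100 mm high. Point: about its middle
- mug_c (a point): bystander: white mug, 76 mm across, 85 mm high. Point: about its middle
Things that resemble listed ones, but are neither listed nor needed, are in the scene too. Leave any purple or red look-alike of the part that bears stick1_c alone.

How it is judged (in metres and radians):
At the end, for the whole second after the job is handed in: Each plank is level on the pile, centred on the stand to 14 mm and 0.12 rad, with a crosswise stick (0.22 rad) under each end, within 20 mm of the point 58 mm from its middle; the weight stands on the top plank within 22 mm along, 18 mm across of the centre; all at rest (x of plank0_c in the frame of stand_top between -0.014 and 0.014 m and y of plank0_c in the frame of stand_top between -0.014 and 0.014 m and angle between the x axis of each of plank0_c, plank1_c, plank2_c and the x axis of stand_top, either way round below 0.12 rad and angle between each of plank0_c, plank1_c, plank2_c, weight_c's own z axis and vertical below 0.06 rad and linear speed of each of plank0, plank1, plank2, weight below 0.02 m/s and (z of plank0_c in the frame of stand_top between 0.019 and 0.029 m or z of plank0_c in the frame of stand_top between 0.051 and 0.061 m or z of plank0_c in the frame of stand_top between 0.083 and 0.093 m) and ((distance between stick0_c and plank0_a below 0.02 m and angle between the x axis of stick0_c and the y axis of plank0_c, either way round below 0.22 rad) or (distance between stick1_c and plank0_a below 0.02 m and angle between the x axis of stick1_c and the y axis of plank0_c, either way round below 0.22 rad) or (distance between stick2_c and plank0_a below 0.02 m and angle between the x axis of stick2_c and the y axis of plank0_c, either way round below 0.22 rad) or (distance between stick3_c and plank0_a below 0.02 m and angle between the x axis of stick3_c and the y axis of plank0_c, either way round below 0.22 rad) or (distance between stick4_c and plank0_a below 0.02 m and angle between the x axis of stick4_c and the y axis of plank0_c, either way round below 0.22 rad) or (distance between stick5_c and plank0_a below 0.02 m and angle between the x axis of stick5_c and the y axis of plank0_c, either way round below 0.22 rad)) and ((distance between stick0_c and plank0_b below 0.02 m and angle between the x axis of stick0_c and the y axis of plank0_c, either way round below 0.22 rad) or (distance between stick1_c and plank0_b below 0.02 m and angle between the x axis of stick1_c and the y axis of plank0_c, either way round below 0.22 rad) or (distance between stick2_c and plank0_b below 0.02 m and angle between the x axis of stick2_c and the y axis of plank0_c, either way round below 0.22 rad) or (distance between stick3_c and plank0_b below 0.02 m and angle between the x axis of stick3_c and the y axis of plank0_c, either way round below 0.22 rad) or (distance between stick4_c and plank0_b below 0.02 m and angle between the x axis of stick4_c and the y axis of plank0_c, either way round below 0.22 rad) or (distance between stick5_c and plank0_b below 0.02 m and angle between the x axis of stick5_c and the y axis of plank0_c, either way round below 0.22 rad)) and x of plank1_c in the frame of stand_top between -0.014 and 0.014 m and y of plank1_c in the frame of stand_top between -0.014 and 0.014 m and (z of plank1_c in the frame of stand_top between 0.019 and 0.029 m or z of plank1_c in the frame of stand_top between 0.051 and 0.061 m or z of plank1_c in the frame of stand_top between 0.083 and 0.093 m) and ((distance between stick0_c and plank1_a below 0.02 m and angle between the x axis of stick0_c and the y axis of plank1_c, either way round below 0.22 rad) or (distance between stick1_c and plank1_a below 0.02 m and angle between the x axis of stick1_c and the y axis of plank1_c, either way round below 0.22 rad) or (distance between stick2_c and plank1_a below 0.02 m and angle between the x axis of stick2_c and the y axis of plank1_c, either way round below 0.22 rad) or (distance between stick3_c and plank1_a below 0.02 m and angle between the x axis of stick3_c and the y axis of plank1_c, either way round below 0.22 rad) or (distance between stick4_c and plank1_a below 0.02 m and angle between the x axis of stick4_c and the y axis of plank1_c, either way round below 0.22 rad) or (distance between stick5_c and plank1_a below 0.02 m and angle between the x axis of stick5_c and the y axis of plank1_c, either way round below 0.22 rad)) and ((distance between stick0_c and plank1_b below 0.02 m and angle between the x axis of stick0_c and the y axis of plank1_c, either way round below 0.22 rad) or (distance between stick1_c and plank1_b below 0.02 m and angle between the x axis of stick1_c and the y axis of plank1_c, either way round below 0.22 rad) or (distance between stick2_c and plank1_b below 0.02 m and angle between the x axis of stick2_c and the y axis of plank1_c, either way round below 0.22 rad) or (distance between stick3_c and plank1_b below 0.02 m and angle between the x axis of stick3_c and the y axis of plank1_c, either way round below 0.22 rad) or (distance between stick4_c and plank1_b below 0.02 m and angle between the x axis of stick4_c and the y axis of plank1_c, either way round below 0.22 rad) or (distance between stick5_c and plank1_b below 0.02 m and angle between the x axis of stick5_c and the y axis of plank1_c, either way round below 0.22 rad)) and x of plank2_c in the frame of stand_top between -0.014 and 0.014 m and y of plank2_c in the frame of stand_top between -0.014 and 0.014 m and (z of plank2_c in the frame of stand_top between 0.019 and 0.029 m or z of plank2_c in the frame of stand_top between 0.051 and 0.061 m or z of plank2_c in the frame of stand_top between 0.083 and 0.093 m) and ((distance between stick0_c and plank2_a below 0.02 m and angle between the x axis of stick0_c and the y axis of plank2_c, either way round below 0.22 rad) or (distance between stick1_c and plank2_a below 0.02 m and angle between the x axis of stick1_c and the y axis of plank2_c, either way round below 0.22 rad) or (distance between stick2_c and plank2_a below 0.02 m and angle between the x axis of stick2_c and the y axis of plank2_c, either way round below 0.22 rad) or (distance between stick3_c and plank2_a below 0.02 m and angle between the x axis of stick3_c and the y axis of plank2_c, either way round below 0.22 rad) or (distance between stick4_c and plank2_a below 0.02 m and angle between the x axis of stick4_c and the y axis of plank2_c, either way round below 0.22 rad) or (distance between stick5_c and plank2_a below 0.02 m and angle between the x axis of stick5_c and the y axis of plank2_c, either way round below 0.22 rad)) and ((distance between stick0_c and plank2_b below 0.02 m and angle between the x axis of stick0_c and the y axis of plank2_c, either way round below 0.22 rad) or (distance between stick1_c and plank2_b below 0.02 m and angle between the x axis of stick1_c and the y axis of plank2_c, either way round below 0.22 rad) or (distance between stick2_c and plank2_b below 0.02 m and angle between the x axis of stick2_c and the y axis of plank2_c, either way round below 0.22 rad) or (distance between stick3_c and plank2_b below 0.02 m and angle between the x axis of stick3_c and the y axis of plank2_c, either way round below 0.22 rad) or (distance between stick4_c and plank2_b below 0.02 m and angle between the x axis of stick4_c and the y axis of plank2_c, either way round below 0.22 rad) or (distance between stick5_c and plank2_b below 0.02 m and angle between the x axis of stick5_c and the y axis of plank2_c, either way round below 0.22 rad)) and x of weight_c in the frame of stand_top between -0.022 and 0.022 m and y of weight_c in the frame of stand_top between -0.018 and 0.018 m and (z of weight_c in the frame of stand_top between 0.085 and 0.097 m or z of weight_c in the frame of stand_top between 0.117 and 0.129 m) and z of weight_c in the frame of plank0_c above 0.03 m and z of weight_c in the frame of plank1_c above 0.03 m and z of weight_c in the frame of plank2_c above 0.03 m); the robot touches nothing.
It fails at once if a coconut is knocked over or pushed more than 4 cm (distance of coconut_c from where it was at the start of the episode above 0.04 m or angle between coconut_c's own z axis and vertical above 0.6 rad).
It fails at once if a jar is knocked over or pushed more than 4 cm (distance of any of jar0_c, jar1_c from where it was at the start of the episode above 0.04 m or angle between any of jar0_c, jar1_c's own z axis and vertical above 0.6 rad).
It fails at once if a mug is knocked over or pushed more than 4 cm (distance of mug_c from where it was at the start of the episode above 0.04 m or angle between mug_c's own z axis and vertical above 0.6 rad).
Of plank0, plank1, plank2 only 2 to 3 are there at a start; the rules pass over those that are not, and their reading is None.
At some moment in a run one of weight may be knocked a few centimetres aside while the robot is not near it.
Once in a run the grip may slacken for a moment while it holds something.
It also fails if it takes over 210 s, if anything falls off the work surface, if the arm or the gripper's body presses on something with over 40 N, if the wrist force passes 120 N, or if a joint passes its speed limit or range.

## Working session

There is one attempt and no reset: what is moved stays moved. The work goes in short steps, Python scripts to look and compute and a tool call to move; the robot and the scene stay as the last step left them, time stands still between calls to the robot, and variables do not carry over. Pictures are saved under pics/ and viewed, about 12 in all and at most 16, crops included, and the job is handed in when it is done.

Besides the shell and the picture viewer there is one more tool, called after "Call:" as a command line: name --argument value ..., lists and objects as JSON in quotes. send_rows: Moves the arm, as the interface text tells. Its arguments: {"type":"object","properties":{"commands":{"type":"array","items":{"type":"object","properties":{"tx":{"type":"number"},"ty":{"type":"number"},"tz":{"type":"number"},"ax":{"type":"number"},"ay":{"type":"number"},"az":{"type":"number"},"grip":{"type":"number"}}}}},"required":["commands"]}

```bash
mkdir -p pics; ls; python3 - <<'E'
from workcell import get_obs,get_image,calibration,robot
import cv2,numpy as np
print(robot.hold_point_z); o=get_obs(); print(o)
for n in("top","side"):
    im=get_image(n); cv2.imwrite(f"pics/{n}0.png",im); c=calibration(n); print(n,c)
print(calibration("wrist"))
E
```

```text
pics
0.0187
{'clock': 0.0, 'qpos': array([ 6.00578145e+01,  2.79320112e+00,  5.58999260e+00,  9.29327846e+01,
       -5.80389949e-04,  8.26766361e+01]), 'joint_vel': array([ 0.00775476,  0.00975433, -0.14012741, -0.03514335,  0.00854878,
       -0.00340288]), 'joint_efforts': array([ 7.86636770e-05, -3.38780916e+01,  3.20014679e+01,  2.02076597e-02,
       -6.45864802e-06,  6.29177649e-06]), 'tool_pos': array([0.20162718, 0.48407168, 0.23010018]), 'ee_rot': array([[ 3.84597180e-01,  9.23083759e-01, -1.17590990e-03],
       [ 9.23081503e-01, -3.84598866e-01, -2.06178514e-03],
       [-2.35545399e-03, -2.92503930e-04, -9.99997183e-01]]), 'wrist_force': array([ 0.76590112, -0.37742871,  0.20098616]), 'torque': array([ 0.03505055,  0.01483219, -0.00950013]), 'opening': 0.9937175639993621}
top {'intrinsics': array([[421.61038083,   0.        , 320.51276896],
       [  0.        , 421.61038083, 199.37809219],
       [  0.        ,   0.        ,   1.        ]]), 'k1': -0.06564305117875274, 'T': array([[-1.62781553e-02, -9.73588185e-01,  2.27730253e-01,
         2.65576982e-01],
       [-9.9
[... 448 characters left out ...]
'T': array([[ 0.96331939, -0.14883965,  0.22329916,  0.25461273],
       [-0.26771583, -0.59051907,  0.76132481, -1.01532477],
       [ 0.01854709, -0.79317967, -0.6087052 ,  0.82740467],
       [ 0.        ,  0.        ,  0.        ,  1.        ]])}
{'intrinsics': array([[316.63081027,   0.        , 320.73664214],
       [  0.        , 316.63081027, 199.08857182],
       [  0.        ,   0.        ,   1.        ]]), 'k1': -0.008250662969997023, 'T': array([[ 0.38440027,  0.87804603,  0.28508175,  0.12936103],
       [ 0.92316322, -0.36478466, -0.12125107,  0.51462715],
       [-0.00247057,  0.30978593, -0.95080312,  0.37201667],
       [ 0.        ,  0.        ,  0.        ,  1.        ]])}
```

View pics/top0.png

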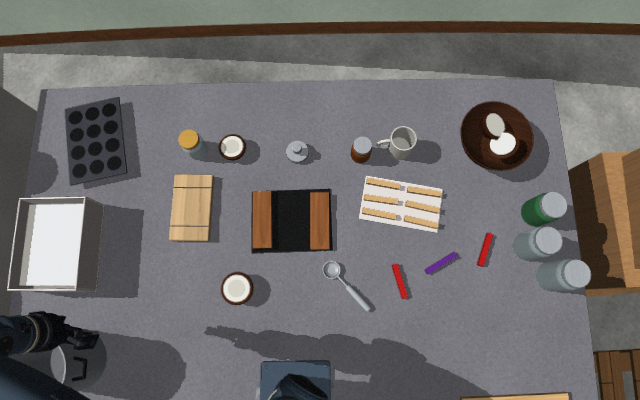

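View pics/side0.png

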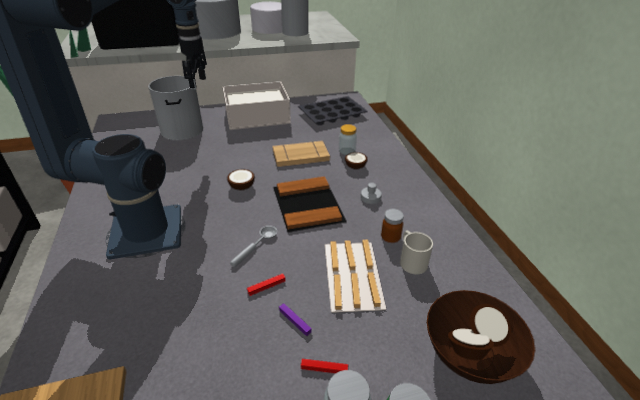

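The top view shows two planks at (262,220) and (320,220) on the black mat. The six sticks are on the white mat around (402,204), the stand is at (192,208) and the weight is at (297,151).

Things that could be confused with what I want:
- **Sticks:** red bars at (400,281) and (485,250), and a purple bar at (441,263). I'll leave these alone.
- **Weight:** the jars at (189,140) and (361,150).
- **Planks:** the chopping board at the bottom edge.

My choices are the pale sticks on the white mat, the brown planks on the black mat, and the grey knobbed weight at (297,151). I'll check these in a crop.

```bash
cat > h.py <<'E'
import cv2,numpy as np
from workcell import get_obs,get_image,calibration
def ray(c,u,v):
    K=c["intrinsics"];d=np.array([(u-K[0,2])/K[0,0],(v-K[1,2])/K[1,1]]);s=d.copy()
    for _ in range(20): s=d/(1+c["k1"]*(s@s))
    return c["T"][:3,:3]@np.r_[s,1],c["T"][:3,3]
def pt(c,u,v,z):
    d,o=ray(c,u,v); return o+d*(z-o[2])/d[2]
def px(c,p):
    q=np.linalg.inv(c["T"])@np.r_[p,1];s=q[:2]/q[2];s=s*(1+c["k1"]*(s@s));K=c["intrinsics"]
    return np.array([K[0,0]*s[0]+K[0,2],K[1,1]*s[1]+K[1,2]])
def rect(c,mask,z,lo,hi,off=(0,0)):
    "rectangles (centre, sizes, long-axis angle deg) of blobs in mask, taken at height z"
    out=[]
    for k in cv2.findContours(mask.astype(np.uint8),cv2.RETR_EXTERNAL,cv2.CHAIN_APPROX_NONE)[0]:
        if lo<cv2.contourArea(k)<hi:
            P=np.array([pt(c,u+off[0],v+off[1],z)[:2] for u,v in k[:,0]])
            (x,y),(a,b),t=cv2.minAreaRect((P*1000).astype(np.float32))
            if a<b:a,b,t=b,a,t+90
            out.append((round(x,1),round(y,1),round(a),round(b),round((t+90)%180-90,1)))
    return out
E
python3 - <<'E'
from h import *
im=cv2.imread("pics/top0.png");c=calibration("top")
cv2.imwrite("pics/crop1.png",cv2.resize(im[125:260,165:455],None,fx=2.75,fy=2.75,interpolation=cv2.INTER_CUBIC))
hsv=cv2.cvtColor(im,cv2.COLOR_BGR2HSV)
for n,p in dict(plank=(262,220),plank2=(320,220),stick=(378,197),stand=(192,225),mat=(400,207),table=(220,300)).items(): print(n,hsv[p[1],p[0]])
E
```

```text
plank [ 13 164 137]
plank2 [ 12 156 142]
stick [ 18 117 212]
stand [ 16  93 170]
mat [ 15  11 228]
table [115  12 132]
```

View pics/crop1.png

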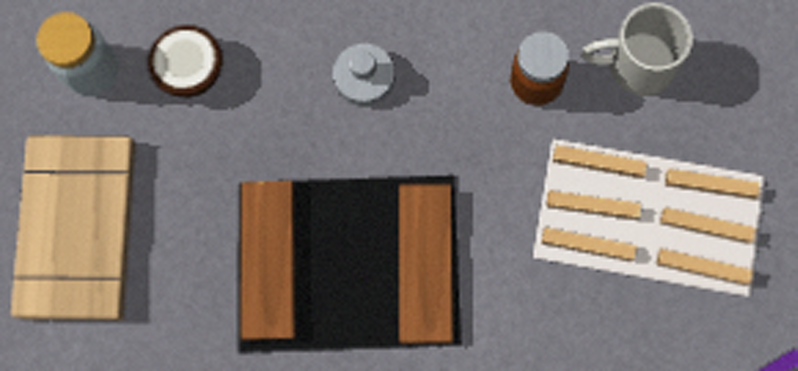

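The crop confirms the choices: two brown planks, six pale sticks, the lined stand and the knobbed weight at (362,72).

```bash
python3 - <<'E'
from h import *
im=cv2.imread("pics/top0.png");c=calibration("top")
hsv=cv2.cvtColor(im,cv2.COLOR_BGR2HSV);h,s,v=cv2.split(hsv)
up=lambda m:m
m=(h>5)&(h<28)&(s>50)
mm=m.copy();mm[:165]=0;mm[265:]=0
a=mm.copy();a[:,:345]=0;a[:,460:]=0; print("sticks",rect(c,a,.021,30,900))
a=mm.copy();a[:,:240]=0;a[:,340:]=0; print("planks",rect(c,a,.021,300,3000))
a=(mm|((v<60)));a[:165]=0;a[265:]=0;a[:,:160]=0;a[:,225:]=0; print("stand",rect(c,mm[:, :].astype(np.uint8)*0+a,.024,500,9000))
# stand corners & lines from crop pixels (scale 2.75, offset 165,125)
f=lambda x,y,z:np.round(pt(c,x/2.75+165-.32,y/2.75+125-.32,z)*1000,1)
print("stand corners",[f(*p,.024)[:2] for p in((26,137),(132,137),(120,319),(11,317))])
print("lines",[f(*p,.024)[:2] for p in((24,171),(131,172),(14,276),(122,279))])
print("knob top",f(362,61,.054),"disc ctr",f(362,74,.022))
print("stickmat",[f(*p,.005)[:2] for p in((553,140),(763,176),(750,296),(534,257))])
print("things",f(65,38,.1),f(185,60,.038),f(543,56,.085),f(655,45,.085))
E
```

```text
sticks [(476.0, -371.7, 102, 19, 75.4), (503.0, -249.2, 101, 18, 77.4), (521.0, -378.1, 102, 19, 75.8), (545.7, -256.3, 99, 19, 80.6), (567.1, -385.6, 100, 19, 80.0), (593.8, -265.0, 100, 20, 78.0)]
planks [(486.6, -77.2, 175, 58, -0.6), (492.3, 90.5, 171, 61, 1.1)]
stand [(531.7, 301.5, 202, 121, -1.4)]
stand corners [array([632. , 359.3]), array([629.7, 242. ]), array([430.6, 246.4]), array([434.2, 363. ])]
lines [array([593.5, 358.9]), array([590.2, 241.3]), array([478.1, 362.5]), array([473.2, 246. ])]
knob top [701.  -10.9  54. ] disc ctr [697.7  -8.9  22. ]
stickmat [array([ 623.5, -217.8]), array([ 578.7, -446.7]), array([ 446.5, -421.9]), array([ 493.1, -192. ])]
things [716.1 297.4 100. ] [712.1 183.7  38. ] [ 691.8 -202.2   85. ] [ 702.2 -320.5   85. ]
```

```bash
cat >> h.py <<'E'
def plan(*wps):
    "relative tool-axis moves along waypoints (mm,mm,mm,yaw deg), the first from the measured pose"
    o=get_obs();R=o["ee_rot"];p=o["tool_pos"]*1000
    print("t",round(o["clock"],2),"p",p.round(1),"yaw",round(np.degrees(np.arctan2(R[1,0],R[0,0])),2),"tilt",(R[:2,2]*57.3).round(2),"F",o["wrist_force"].round(1),"open",round(o["opening"],3),"q6",o["qpos"][5].round(1))
    for w in wps:
        th=np.radians(w[3]);N=np.array([[np.cos(th),np.sin(th),0],[np.sin(th),-np.cos(th),0],[0,0,-1]])
        d=R.T@(np.array(w[:3])-p)/10;r=cv2.Rodrigues(R.T@N)[0].ravel()*57.2958
        print(w,"t",d.round(2),"a",r.round(1),"rows",round(max(np.linalg.norm(d)/6.25,np.linalg.norm(r)/10.7),1))
        R=N;p=np.array(w[:3],float)
E
python3 - <<'E'
from h import *
plan((420,150,230,30),(503,-130,200,-11.5),(503,-249,120,-11.5))
E
```

```text
t 0.1 p [201.7 484.1 230.2] yaw 67.38 tilt [-0.06 -0.11] F [ 0.9 -0.3  0.1] open 0.999 q6 82.7
(420, 150, 230, 30) t [-22.44  33.01   0.06] a [ 0.   0.1 37.4] rows 6.4
(503, -130, 200, -11.5) t [-6.81 28.4   3.  ] a [ 0.   0.  41.5] rows 4.7
(503, -249, 120, -11.5) t [ 2.37 11.66  8.  ] a [0. 0. 0.] rows 2.3
```

Call:
send_rows --commands '[{"tx": -11.2, "ty": 16.5, "grip": 36}, {"tx": -11.2, "ty": 16.5, "grip": 36}, {"tx": -11.2, "ty": 16.5, "grip": 36}, {"tx": -11.2, "ty": 16.5, "grip": 36}]'

```text
schema error: expected keys tx, ty, tz, ax, ay, az, grip
```

Call:
send_rows --commands '[{"tx": -11.2, "ty": 16.5, "az": 37.4, "grip": 36}, {"tx": -11.2, "ty": 16.5, "az": 37.4, "grip": 36}, {"tx": -11.2, "ty": 16.5, "az": 37.4, "grip": 36}, {"tx": -11.2, "ty": 16.5, "az": 37.4, "grip": 36}, {"tx": -11.2, "ty": 16.5, "az": 37.4, "grip": 36}]'

```text
schema error: expected keys tx, ty, tz, ax, ay, az, grip
```

Call:
send_rows --commands '[{"tx": -6.8, "ty": 28.4, "tz": 3, "az": 41.5, "grip": 36}, {"tx": -6.8, "ty": 28.4, "tz": 3, "az": 41.5, "grip": 36}, {"tx": -6.8, "ty": 28.4, "tz": 3, "az": 41.5, "grip": 36}, {"tx": -6.8, "ty": 28.4, "tz": 3, "az": 41.5, "grip": 36}, {"tx": -6.8, "ty": 28.4, "tz": 3, "az": 41.5, "grip": 36}]'

```text
schema error: expected keys tx, ty, tz, ax, ay, az, grip
```

```bash
python3 - <<'E'
from h import *
plan((503,-249,120,-11.5))
E
```

```text
t 0.1 p [201.7 484.1 230.2] yaw 67.38 tilt [-0.06 -0.11] F [ 0.9 -0.3  0.1] open 0.999 q6 82.7
(503, -249, 120, -11.5) t [-56.06  56.02  11.13] a [ 0.1  0.1 78.9] rows 12.8
```

All seven keys are required, so I'm resending with every key filled in.

Call:
send_rows --commands '[{"tx": -11.2, "ty": 16.5, "tz": 0, "ax": 0, "ay": 0, "az": 0, "grip": 36}, {"tx": -11.2, "ty": 16.5, "tz": 0, "ax": 0, "ay": 0, "az": 0, "grip": 36}, {"tx": -11.2, "ty": 16.5, "tz": 0, "ax": 0, "ay": 0, "az": 0, "grip": 36}, {"tx": -11.2, "ty": 16.5, "tz": 0, "ax": 0, "ay": 0, "az": 0, "grip": 36}]'

```text
clock: 0.6
tool_pos: [0.3122, 0.3146, 0.23]
ee_rot: [[0.389, 0.921, -0.001], [0.921, -0.389, -0.003], [-0.003, -0.0, -1.0]]
wrist_force: [-1.1, 1.0, 0.4]
opening: 0.362
```

Call:
send_rows --commands '[{"tx": -11.2, "ty": 16.5, "tz": 0, "ax": 0, "ay": 0, "az": 37.4, "grip": 36}, {"tx": -11.2, "ty": 16.5, "tz": 0, "ax": 0, "ay": 0, "az": 37.4, "grip": 36}, {"tx": -11.2, "ty": 16.5, "tz": 0, "ax": 0, "ay": 0, "az": 37.4, "grip": 36}, {"tx": -11.2, "ty": 16.5, "tz": 0, "ax": 0, "ay": 0, "az": 37.4, "grip": 36}, {"tx": -11.2, "ty": 16.5, "tz": 0, "ax": 0, "ay": 0, "az": 37.4, "grip": 36}]'

```text
clock: 1.23
tool_pos: [0.4207, 0.1469, 0.2298]
ee_rot: [[0.869, 0.495, -0.003], [0.495, -0.869, -0.002], [-0.004, 0.001, -1.0]]
wrist_force: [0.1, 0.8, -0.3]
opening: 0.355
```

Call:
send_rows --commands '[{"tx": -6.8, "ty": 28.4, "tz": 3, "ax": 0, "ay": 0, "az": 41.5, "grip": 36}, {"tx": -6.8, "ty": 28.4, "tz": 3, "ax": 0, "ay": 0, "az": 41.5, "grip": 36}, {"tx": -6.8, "ty": 28.4, "tz": 3, "ax": 0, "ay": 0, "az": 41.5, "grip": 36}, {"tx": -6.8, "ty": 28.4, "tz": 3, "ax": 0, "ay": 0, "az": 41.5, "grip": 36}, {"tx": -6.8, "ty": 28.4, "tz": 3, "ax": 0, "ay": 0, "az": 41.5, "grip": 36}]'

```text
clock: 1.85
tool_pos: [0.5026, -0.1339, 0.1996]
ee_rot: [[0.979, -0.204, -0.003], [-0.204, -0.979, -0.002], [-0.003, 0.002, -1.0]]
wrist_force: [0.6, 1.0, 0.0]
opening: 0.36
```

```bash
python3 - <<'E'
from h import *
plan((503,-249,120,-11.5))
c=calibration("wrist");im=get_image("wrist");cv2.imwrite("pics/w1.png",im)
E
```

```text
t 1.85 p [ 502.6 -133.9  199.6] yaw -11.74 tilt [-0.17 -0.09] F [0.6 1.  0. ] open 0.36 q6 79.5
(503, -249, 120, -11.5) t [ 2.4  11.24  7.97] a [ 0.1  0.1 -0.2] rows 2.2
```

View pics/w1.png

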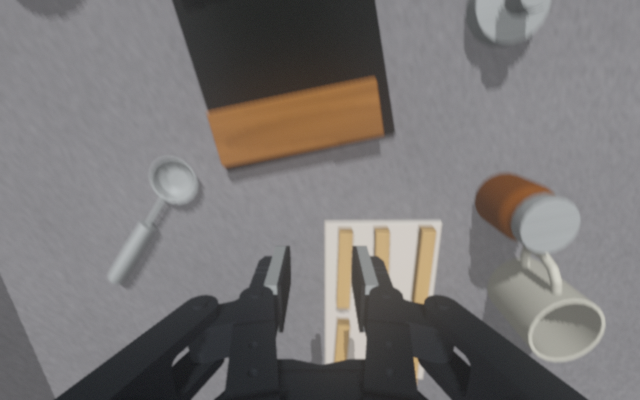

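The wrist view shows the near ends of the three near-row sticks at (345,229), (382,228) and (428,228). I'll refine their positions from it.

```bash
python3 - <<'E'
from h import *
im=cv2.imread("pics/w1.png");c=calibration("wrist")
for x,y in((503,-249.2),(545.7,-256.3),(593.8,-265)):
    a=np.radians(79);e=np.array([np.cos(a),np.sin(a)])*50
    print([px(c,[(x+s*e[0])/1000,(y+s*e[1])/1000,.021]).round(0) for s in(1,-1)])
h,s,v=cv2.split(cv2.cvtColor(im,cv2.COLOR_BGR2HSV))
m=(h>8)&(h<28)&(s>60)&(v>120);m[:215]=0;m[:,:320]=0;m[320:]=0
print(rect(c,m,.021,100,9000))
for v in (240,260,280,300): print(v,np.flatnonzero(np.diff(m[v].astype(int))))
f=lambda u,v:(pt(c,u,v,.021)[:2]*1000).round(1)
print(f(338,230),f(352,230),f(338,309),f(351,309))
E
```

```text
[array([340., 227.]), array([339., 304.])]
[array([379., 226.]), array([376., 303.])]
[array([424., 224.]), array([417., 302.])]
[(507.8, -254.1, 103, 16, 77.1), (553.1, -237.1, 55, 15, 82.0), (596.7, -267.9, 99, 18, 77.9)]
240 [338 351 374 388 418 434]
260 [337 351 381 388 416 431]
280 [337 350 413 429]
300 [336 348 411 424]
[ 510.1 -203. ] [ 525.1 -206.2] [ 490.5 -304.6] [ 505.8 -307.8]
```

```bash
python3 - <<'E'
from h import *
plan((506,-252,60,-12),(506,-252,8,-12))
E
```

```text
t 1.9 p [ 503.6 -138.5  198.3] yaw -11.91 tilt [-0.17 -0.35] F [ 1.9 -3.3  0.2] open 0.359 q6 79.4
(506, -252, 60, -12) t [ 2.6  10.96 13.9 ] a [0.4 0.1 0.1] rows 2.9
(506, -252, 8, -12) t [0.  0.  5.2] a [0. 0. 0.] rows 0.8
```

Call:
send_rows --commands '[{"tx": 2.6, "ty": 11, "tz": 13.9, "ax": 0.4, "ay": 0.1, "az": 0, "grip": 36}, {"tx": 2.6, "ty": 11, "tz": 13.9, "ax": 0.4, "ay": 0.1, "az": 0, "grip": 36}, {"tx": 2.6, "ty": 11, "tz": 13.9, "ax": 0.4, "ay": 0.1, "az": 0, "grip": 36}, {"tx": 2.6, "ty": 11, "tz": 13.9, "ax": 0.4, "ay": 0.1, "az": 0, "grip": 36}, {"tx": 2.6, "ty": 11, "tz": 13.9, "ax": 0.4, "ay": 0.1, "az": 0, "grip": 36}]'

```text
clock: 2.52
tool_pos: [0.5066, -0.2506, 0.0605]
ee_rot: [[0.979, -0.204, 0.0], [-0.204, -0.979, 0.001], [0.0, -0.002, -1.0]]
wrist_force: [1.0, -0.4, 0.3]
opening: 0.361
```

Call:
send_rows --commands '[{"tx": 0, "ty": 0, "tz": 2.6, "ax": 0, "ay": 0, "az": 0, "grip": 36}, {"tx": 0, "ty": 0, "tz": 4, "ax": 0, "ay": 0, "az": 0, "grip": 36}, {"tx": 0, "ty": 0, "tz": 5.2, "ax": 0, "ay": 0, "az": 0, "grip": 36}, {"tx": 0, "ty": 0, "tz": 5.2, "ax": 0, "ay": 0, "az": 0, "grip": 36}]'

```text
clock: 3.02
tool_pos: [0.5062, -0.2496, 0.0079]
ee_rot: [[0.979, -0.203, -0.001], [-0.203, -0.979, 0.002], [-0.001, -0.002, -1.0]]
wrist_force: [0.7, -0.4, 1.2]
opening: 0.362
```

Call:
send_rows --commands '[{"tx": 0, "ty": 0, "tz": 0, "ax": 0, "ay": 0, "az": 0, "grip": 0}, {"tx": 0, "ty": 0, "tz": 0, "ax": 0, "ay": 0, "az": 0, "grip": 0}, {"tx": 0, "ty": 0, "tz": 0, "ax": 0, "ay": 0, "az": 0, "grip": 0}, {"tx": 0, "ty": 0, "tz": 0, "ax": 0, "ay": 0, "az": 0, "grip": 0}]'

```text
clock: 3.52
tool_pos: [0.5069, -0.2501, 0.0089]
ee_rot: [[0.979, -0.203, 0.001], [-0.203, -0.979, 0.001], [0.001, -0.002, -1.0]]
wrist_force: [0.4, -0.2, 3.8]
opening: 0.166
```

Call:
send_rows --commands '[{"tx": 0, "ty": 0, "tz": -5, "ax": 0, "ay": 0, "az": 0, "grip": 0}, {"tx": 0, "ty": 0, "tz": -11, "ax": 0, "ay": 0, "az": 0, "grip": 0}, {"tx": 0, "ty": 0, "tz": -16, "ax": 0, "ay": 0, "az": 0, "grip": 0}, {"tx": 0, "ty": 0, "tz": -16, "ax": 0, "ay": 0, "az": 0, "grip": 0}]'

```text
clock: 4.03
tool_pos: [0.5095, -0.2522, 0.1748]
ee_rot: [[0.979, -0.203, 0.01], [-0.203, -0.979, -0.004], [0.01, 0.002, -1.0]]
wrist_force: [-0.4, -0.4, -0.8]
opening: 0.163
```

```bash
python3 - <<'E'
from h import *
plan((520,20,170,-5),(590.5,301,120,-1.2))
im=get_image("wrist");t=get_image("top");cv2.imwrite("pics/w2.png",np.hstack([im[200:,200:480],t[100:300,340:480]]))
E
```

```text
t 4.03 p [ 509.5 -252.2  174.8] yaw -11.72 tilt [ 0.56 -0.25] F [-0.4 -0.4 -0.8] open 0.163 q6 68.6
(520, 20, 170, -5) t [ -4.51 -26.87   0.37] a [ 0.2 -0.6 -6.7] rows 4.4
(590.5, 301, 120, -1.2) t [  4.57 -28.61   5.  ] a [ 0.   0.  -3.8] rows 4.7
```

View pics/w2.png

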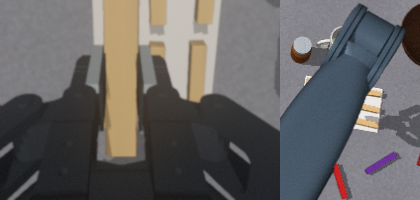

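The stick is held: opening is 0.16 and the wrist view shows it between the pads. Next I go to a viewpoint beside the stand to measure the stand from the wrist.

Call:
send_rows --commands '[{"tx": -4.5, "ty": -26.9, "tz": -1, "ax": 0.2, "ay": -0.6, "az": -6.7, "grip": 0}, {"tx": -4.5, "ty": -26.9, "tz": -1, "ax": 0.2, "ay": -0.6, "az": -6.7, "grip": 0}, {"tx": -4.5, "ty": -26.9, "tz": -1, "ax": 0.2, "ay": -0.6, "az": -6.7, "grip": 0}, {"tx": -4.5, "ty": -26.9, "tz": -1, "ax": 0.2, "ay": -0.6, "az": -6.7, "grip": 0}, {"tx": -4.5, "ty": -26.9, "tz": -1, "ax": 0.2, "ay": -0.6, "az": -6.7, "grip": 0}]'

```text
clock: 4.75
tool_pos: [0.5155, 0.0254, 0.1765]
ee_rot: [[0.996, -0.084, -0.014], [-0.083, -0.996, 0.007], [-0.014, -0.006, -1.0]]
wrist_force: [-0.4, -1.2, -0.4]
opening: 0.164
```

Call:
send_rows --commands '[{"tx": 0, "ty": -15, "tz": -3, "ax": 0, "ay": 0, "az": -3.8, "grip": 0}, {"tx": 0, "ty": -15, "tz": -3, "ax": 0, "ay": 0, "az": -3.8, "grip": 0}, {"tx": 0, "ty": -15, "tz": -3, "ax": 0, "ay": 0, "az": -3.8, "grip": 0}, {"tx": 0, "ty": -15, "tz": -3, "ax": 0, "ay": 0, "az": -3.8, "grip": 0}, {"tx": 0, "ty": -15, "tz": -3, "ax": 0, "ay": 0, "az": -3.8, "grip": 0}]'

```text
clock: 5.38
tool_pos: [0.5274, 0.1739, 0.2052]
ee_rot: [[1.0, -0.018, -0.018], [-0.017, -1.0, 0.006], [-0.018, -0.005, -1.0]]
wrist_force: [0.7, -0.2, 0.1]
opening: 0.164
```

```bash
python3 - <<'E'
from h import *
plan((590.5,301,120,-1.2))
c=calibration("wrist");im=get_image("wrist");cv2.imwrite("pics/w3.png",im);np.save("w3T.npy",c["T"])
E
```

```text
t 5.38 p [527.4 173.9 205.2] yaw -1.0 tilt [-1.01  0.32] F [ 0.7 -0.2  0.1] open 0.164 q6 102.0
(590.5, 301, 120, -1.2) t [  6.24 -12.77   8.48] a [-0.3  1.   0.2] rows 2.6
```

View pics/w3.png

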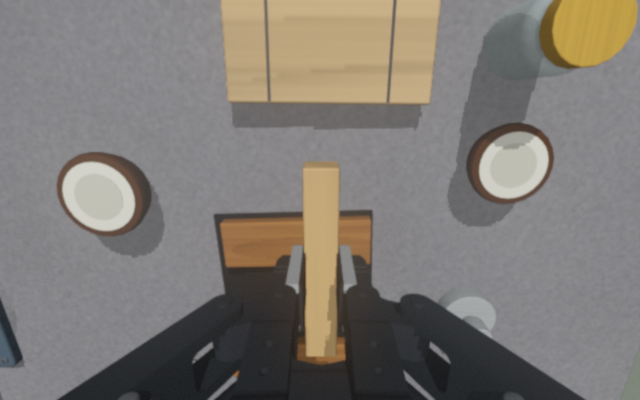

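```bash
python3 - <<'E'
from h import *
c=calibration("wrist");f=lambda u,v,z:(pt(c,u,v,z)[:2]*1000).round(1)
print("near corners",f(230,102,.024),f(431,104,.024));
print("lines",f(268,101,.024),f(265,1,.024),f(389,102,.024),f(394,1,.024))
z=.205+.012
print("stick",f(321,168,z),f(321,357,z))
print("plank ends",f(222,222,.021),f(371,215,.021),f(225,267,.021),f(371,262,.021))
E
```

```text
near corners [437.6 249.6] [634.3 244.3]
lines [475.1 249.9] [478.3 336. ] [593.4 246.8] [593.9 333.4]
stick [529.9 223.8] [528.1 124.3]
plank ends [414.2 121.8] [579.8 128.2] [411.2  65.1] [581.6  70.3]
```

Combining the top and wrist measurements gives the stand centre as about (535,304) with yaw -1.3°. The stick is centred in the grip. I'll place it on the far line.

```bash
python3 - <<'E'
from h import *
plan((593,302.5,70,-1.3),(593,302.5,28,-1.3))
E
```

```text
t 5.42 p [527.6 173.5 205.5] yaw -1.05 tilt [-0.98  0.34] F [-1.4 -0.7  0.8] open 0.167 q6 102.0
(593, 302.5, 70, -1.3) t [  6.53 -12.94  13.52] a [-0.3  1.   0.2] rows 3.2
(593, 302.5, 28, -1.3) t [0.  0.  4.2] a [0. 0. 0.] rows 0.7
```

Call:
send_rows --commands '[{"tx": 6.5, "ty": -12.9, "tz": 10, "ax": -0.3, "ay": 1, "az": 0.2, "grip": 0}, {"tx": 6.5, "ty": -12.9, "tz": 13.5, "ax": -0.3, "ay": 1, "az": 0.2, "grip": 0}, {"tx": 6.5, "ty": -12.9, "tz": 13.5, "ax": -0.3, "ay": 1, "az": 0.2, "grip": 0}, {"tx": 6.5, "ty": -12.9, "tz": 13.5, "ax": -0.3, "ay": 1, "az": 0.2, "grip": 0}, {"tx": 6.5, "ty": -12.9, "tz": 13.5, "ax": -0.3, "ay": 1, "az": 0.2, "grip": 0}]'

```text
clock: 6.05
tool_pos: [0.592, 0.3006, 0.0688]
ee_rot: [[1.0, -0.023, -0.003], [-0.023, -1.0, -0.001], [-0.003, 0.001, -1.0]]
wrist_force: [-0.0, -0.3, 0.4]
opening: 0.167
```

```bash
python3 - <<'E'
from h import *
plan((593,302.5,28,-1.3))
E
```

```text
t 6.05 p [592.  300.6  68.8] yaw -1.31 tilt [-0.15 -0.08] F [-0.  -0.3  0.4] open 0.167 q6 112.5
(593, 302.5, 28, -1.3) t [ 0.11 -0.2   4.08] a [ 0.1  0.1 -0. ] rows 0.7
```

Call:
send_rows --commands '[{"tx": 0.1, "ty": -0.2, "tz": 2, "ax": 0.1, "ay": 0.1, "az": 0, "grip": 0}, {"tx": 0.1, "ty": -0.2, "tz": 3.3, "ax": 0.1, "ay": 0.1, "az": 0, "grip": 0}, {"tx": 0.1, "ty": -0.2, "tz": 4, "ax": 0.1, "ay": 0.1, "az": 0, "grip": 0}, {"tx": 0.1, "ty": -0.2, "tz": 4.1, "ax": 0.1, "ay": 0.1, "az": 0, "grip": 0}, {"tx": 0.1, "ty": -0.2, "tz": 4.1, "ax": 0.1, "ay": 0.1, "az": 0, "grip": 0}]'

```text
clock: 6.68
tool_pos: [0.5934, 0.3025, 0.0286]
ee_rot: [[1.0, -0.023, 0.0], [-0.023, -1.0, 0.001], [0.0, -0.001, -1.0]]
wrist_force: [0.3, -0.5, -0.1]
opening: 0.164
```

Call:
send_rows --commands '[{"tx": 0, "ty": 0, "tz": 0, "ax": 0, "ay": 0, "az": 0, "grip": 36}, {"tx": 0, "ty": 0, "tz": 0, "ax": 0, "ay": 0, "az": 0, "grip": 36}, {"tx": 0, "ty": 0, "tz": 0, "ax": 0, "ay": 0, "az": 0, "grip": 36}, {"tx": 0, "ty": 0, "tz": -3, "ax": 0, "ay": 0, "az": 0, "grip": 36}]'

```text
clock: 7.18
tool_pos: [0.5907, 0.3015, 0.0552]
ee_rot: [[1.0, -0.023, -0.007], [-0.023, -1.0, -0.002], [-0.007, 0.002, -1.0]]
wrist_force: [-0.4, 0.7, 0.4]
opening: 0.359
```

Call:
send_rows --commands '[{"tx": 0, "ty": 0, "tz": -6, "ax": 0, "ay": 0, "az": 0, "grip": 36}, {"tx": 0, "ty": 0, "tz": -12, "ax": 0, "ay": 0, "az": 0, "grip": 36}, {"tx": 0, "ty": 0, "tz": -14, "ax": 0, "ay": 0, "az": 0, "grip": 36}, {"tx": 0, "ty": 0, "tz": -14, "ax": 0, "ay": 0, "az": 0, "grip": 36}]'

```text
clock: 7.68
tool_pos: [0.5931, 0.3025, 0.1984]
ee_rot: [[1.0, -0.023, -0.001], [-0.023, -1.0, 0.0], [-0.001, -0.0, -1.0]]
wrist_force: [0.1, -0.4, -0.5]
opening: 0.362
```

```bash
python3 - <<'E'
from h import *
plan((540,10,190,-6),(490,-280,190,-12))
im=get_image("wrist");cv2.imwrite("pics/w4.png",im)
E
```

```text
t 7.67 p [593.1 302.5 198.4] yaw -1.31 tilt [-0.06  0.01] F [ 0.1 -0.4 -0.5] open 0.362 q6 112.5
(540, 10, 190, -6) t [-4.64 29.36  0.84] a [-0.   0.1  4.7] rows 4.8
(490, -280, 190, -12) t [-1.94 29.36  0.  ] a [0. 0. 6.] rows 4.7
```

Call:
send_rows --commands '[{"tx": -4.6, "ty": 29.4, "tz": 0.8, "ax": 0, "ay": 0, "az": 4.7, "grip": 36}, {"tx": -4.6, "ty": 29.4, "tz": 0.8, "ax": 0, "ay": 0, "az": 4.7, "grip": 36}, {"tx": -4.6, "ty": 29.4, "tz": 0.8, "ax": 0, "ay": 0, "az": 4.7, "grip": 36}, {"tx": -4.6, "ty": 29.4, "tz": 0.8, "ax": 0, "ay": 0, "az": 4.7, "grip": 36}, {"tx": -4.6, "ty": 29.4, "tz": 0.8, "ax": 0, "ay": 0, "az": 4.7, "grip": 36}]'

```text
clock: 8.35
tool_pos: [0.537, 0.007, 0.1851]
ee_rot: [[0.994, -0.106, -0.01], [-0.106, -0.994, -0.001], [-0.01, 0.002, -1.0]]
wrist_force: [-0.2, 0.0, -0.3]
opening: 0.361
```

Call:
send_rows --commands '[{"tx": -1.9, "ty": 29.4, "tz": 0, "ax": 0, "ay": 0, "az": 6, "grip": 36}, {"tx": -1.9, "ty": 29.4, "tz": 0, "ax": 0, "ay": 0, "az": 6, "grip": 36}, {"tx": -1.9, "ty": 29.4, "tz": 0, "ax": 0, "ay": 0, "az": 6, "grip": 36}, {"tx": -1.9, "ty": 29.4, "tz": 0, "ax": 0, "ay": 0, "az": 6, "grip": 36}, {"tx": -1.9, "ty": 29.4, "tz": 0, "ax": 0, "ay": 0, "az": 6, "grip": 36}]'

```text
clock: 8.98
tool_pos: [0.4848, -0.2849, 0.1828]
ee_rot: [[0.977, -0.211, -0.014], [-0.211, -0.977, 0.002], [-0.014, 0.001, -1.0]]
wrist_force: [0.1, 1.1, 0.7]
opening: 0.359
```

```bash
python3 - <<'E'
from h import *
plan((480,-374,60,-12),(480,-374,8,-12))
c=calibration("wrist");im=get_image("wrist");cv2.imwrite("pics/w5.png",im)
h,s,v=cv2.split(cv2.cvtColor(im,cv2.COLOR_BGR2HSV))
m=(h>8)&(h<28)&(s>60)&(v>120)
print(rect(c,m,.021,100,9000))
a=cv2.imread("pics/w4.png")
cv2.imwrite("pics/v5.png",np.hstack([a[100:,160:520],im[100:,160:520]]))
E
```

```text
t 8.97 p [ 484.8 -284.9  182.8] yaw -12.18 tilt [-0.82  0.09] F [0.1 1.1 0.7] open 0.359 q6 65.1
(480, -374, 60, -12) t [ 1.59  8.8  12.27] a [ 0.1  0.8 -0.2] rows 2.4
(480, -374, 8, -12) t [0.  0.  5.2] a [0. 0. 0.] rows 0.8
[(477.9, -373.3, 104, 16, 75.7), (528.4, -355.8, 54, 17, 75.7), (568.2, -388.1, 103, 18, 81.0), (546.9, -260.0, 97, 16, 80.7), (594.9, -268.8, 98, 16, 78.0)]
```

View pics/v5.png

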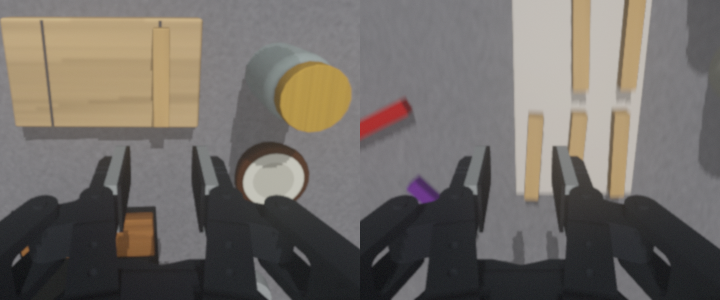

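Stick 1 lies squarely on the far line (crop pixel 161,75). The next stick, at (533,155) in the right crop, measures (478,-373) at about 76°.

```bash
python3 - <<'E'
from h import *
plan((479,-374,60,-14),(479,-374,8,-14),(479,-374,168,-14),(520,-80,190,-6),(525,210,190,-1.3))
E
```

```text
t 9.03 p [ 483.6 -290.4  182.2] yaw -12.45 tilt [-0.9  -0.21] F [ 1.6 -4.3  0.3] open 0.363 q6 65.1
(479, -374, 60, -14) t [ 1.53  8.17 12.26] a [0.4 0.8 1.6] rows 2.4
(479, -374, 8, -14) t [0.  0.  5.2] a [0. 0. 0.] rows 0.8
(479, -374, 168, -14) t [  0.   0. -16.] a [0. 0. 0.] rows 2.6
(520, -80, 190, -6) t [ -3.13 -29.52  -2.2 ] a [ 0.  0. -8.] rows 4.8
(525, 210, 190, -1.3) t [ -2.53 -28.89   0.  ] a [ 0.   0.  -4.7] rows 4.6
```

Call:
send_rows --commands '[{"tx": 1.5, "ty": 8.2, "tz": 12.2, "ax": 0.4, "ay": 0.8, "az": 1.6, "grip": 36}, {"tx": 1.5, "ty": 8.2, "tz": 12.2, "ax": 0.4, "ay": 0.8, "az": 1.6, "grip": 36}, {"tx": 1.5, "ty": 8.2, "tz": 12.2, "ax": 0.4, "ay": 0.8, "az": 1.6, "grip": 36}, {"tx": 1.5, "ty": 8.2, "tz": 12.2, "ax": 0.4, "ay": 0.8, "az": 1.6, "grip": 36}, {"tx": 1.5, "ty": 8.2, "tz": 12.2, "ax": 0.4, "ay": 0.8, "az": 1.6, "grip": 36}]'

```text
clock: 9.65
tool_pos: [0.4787, -0.3731, 0.0605]
ee_rot: [[0.97, -0.242, -0.001], [-0.242, -0.97, 0.001], [-0.001, -0.001, -1.0]]
wrist_force: [0.6, -0.5, 0.7]
opening: 0.357
```

Call:
send_rows --commands '[{"tx": 0, "ty": 0, "tz": 2.6, "ax": 0, "ay": 0, "az": 0, "grip": 36}, {"tx": 0, "ty": 0, "tz": 4, "ax": 0, "ay": 0, "az": 0, "grip": 36}, {"tx": 0, "ty": 0, "tz": 5.2, "ax": 0, "ay": 0, "az": 0, "grip": 36}, {"tx": 0, "ty": 0, "tz": 5.2, "ax": 0, "ay": 0, "az": 0, "grip": 36}]'

```text
clock: 10.15
tool_pos: [0.4782, -0.3722, 0.0077]
ee_rot: [[0.97, -0.242, -0.002], [-0.242, -0.97, 0.002], [-0.003, -0.002, -1.0]]
wrist_force: [-0.8, -0.5, 0.0]
opening: 0.36
```

Call:
send_rows --commands '[{"tx": 0, "ty": 0, "tz": 0, "ax": 0, "ay": 0, "az": 0, "grip": 0}, {"tx": 0, "ty": 0, "tz": 0, "ax": 0, "ay": 0, "az": 0, "grip": 0}, {"tx": 0, "ty": 0, "tz": 0, "ax": 0, "ay": 0, "az": 0, "grip": 0}, {"tx": 0, "ty": 0, "tz": 0, "ax": 0, "ay": 0, "az": 0, "grip": 0}]'

```text
clock: 10.65
tool_pos: [0.4788, -0.3728, 0.0088]
ee_rot: [[0.97, -0.242, -0.001], [-0.242, -0.97, 0.001], [-0.001, -0.001, -1.0]]
wrist_force: [-0.3, 0.8, 3.3]
opening: 0.167
```

Call:
send_rows --commands '[{"tx": 0, "ty": 0, "tz": -5, "ax": 0, "ay": 0, "az": 0, "grip": 0}, {"tx": 0, "ty": 0, "tz": -11, "ax": 0, "ay": 0, "az": 0, "grip": 0}, {"tx": 0, "ty": 0, "tz": -16, "ax": 0, "ay": 0, "az": 0, "grip": 0}, {"tx": 0, "ty": 0, "tz": -16, "ax": 0, "ay": 0, "az": 0, "grip": 0}]'

```text
clock: 11.15
tool_pos: [0.4813, -0.3753, 0.175]
ee_rot: [[0.97, -0.242, 0.007], [-0.242, -0.97, -0.007], [0.008, 0.005, -1.0]]
wrist_force: [-0.8, -0.7, -0.8]
opening: 0.164
```

Call:
send_rows --commands '[{"tx": -3.1, "ty": -29.5, "tz": -2.2, "ax": 0, "ay": 0, "az": -8, "grip": 0}, {"tx": -3.1, "ty": -29.5, "tz": -2.2, "ax": 0, "ay": 0, "az": -8, "grip": 0}, {"tx": -3.1, "ty": -29.5, "tz": -2.2, "ax": 0, "ay": 0, "az": -8, "grip": 0}, {"tx": -3.1, "ty": -29.5, "tz": -2.2, "ax": 0, "ay": 0, "az": -8, "grip": 0}, {"tx": -3.1, "ty": -29.5, "tz": -2.2, "ax": 0, "ay": 0, "az": -8, "grip": 0}]'

```text
clock: 11.78
tool_pos: [0.5216, -0.0787, 0.1938]
ee_rot: [[0.995, -0.103, 0.005], [-0.103, -0.995, -0.006], [0.005, 0.005, -1.0]]
wrist_force: [0.1, -0.8, 0.3]
opening: 0.167
```

Call:
send_rows --commands '[{"tx": -2.5, "ty": -28.9, "tz": 0, "ax": 0, "ay": 0, "az": -4.7, "grip": 0}, {"tx": -2.5, "ty": -28.9, "tz": 0, "ax": 0, "ay": 0, "az": -4.7, "grip": 0}, {"tx": -2.5, "ty": -28.9, "tz": 0, "ax": 0, "ay": 0, "az": -4.7, "grip": 0}, {"tx": -2.5, "ty": -28.9, "tz": 0, "ax": 0, "ay": 0, "az": -4.7, "grip": 0}, {"tx": -2.5, "ty": -28.9, "tz": 0, "ax": 0, "ay": 0, "az": -4.7, "grip": 0}]'

```text
clock: 12.4
tool_pos: [0.5251, 0.2137, 0.19]
ee_rot: [[1.0, -0.019, 0.002], [-0.019, -1.0, -0.006], [0.002, 0.006, -1.0]]
wrist_force: [0.9, -1.3, -0.9]
opening: 0.166
```

```bash
cat >> h.py <<'E'
def held(zoff=.012):
    "centre offset (mm) from TCP and yaw of the stick in the jaws, by the wrist camera"
    c=calibration("wrist");o=get_obs();im=get_image("wrist");h,s,v=cv2.split(cv2.cvtColor(im,cv2.COLOR_BGR2HSV))
    m=((h>14)&(h<26)&(s>70)&(v>110)).astype(np.uint8);m[:,:285]=0;m[:,355:]=0;m[:140]=0
    r=rect(c,m,o["tool_pos"][2]+zoff,1500,20000);p=o["tool_pos"]*1000
    for q in r: print("held",q,"off",round(q[0]-p[0],1),round(q[1]-p[1],1))
    return im
E
python3 - <<'E'
from h import *
plan((477,305,70,-1.3),(477,305,28,-1.3))
cv2.imwrite("pics/w6.png",held())
E
```

```text
t 12.4 p [525.1 213.7 190. ] yaw -1.1 tilt [ 0.09 -0.36] F [ 0.9 -1.3 -0.9] open 0.166 q6 106.7
(477, 305, 70, -1.3) t [-5.01 -9.11 11.93] a [ 0.4 -0.1  0.2] rows 2.5
(477, 305, 28, -1.3) t [0.  0.  4.2] a [0. 0. 0.] rows 0.7
held (526.1, 216.5, 103, 16, 89.1) off 1.0 2.8
```

Stick 2 is held and centred. I'll place it on the near line, then return for the next one at about (547,-258).

Call:
send_rows --commands '[{"tx": -5, "ty": -9.1, "tz": 11.9, "ax": 0.4, "ay": -0.1, "az": 0.2, "grip": 0}, {"tx": -5, "ty": -9.1, "tz": 11.9, "ax": 0.4, "ay": -0.1, "az": 0.2, "grip": 0}, {"tx": -5, "ty": -9.1, "tz": 11.9, "ax": 0.4, "ay": -0.1, "az": 0.2, "grip": 0}, {"tx": -5, "ty": -9.1, "tz": 11.9, "ax": 0.4, "ay": -0.1, "az": 0.2, "grip": 0}, {"tx": -5, "ty": -9.1, "tz": 11.9, "ax": 0.4, "ay": -0.1, "az": 0.2, "grip": 0}]'

```text
clock: 13.08
tool_pos: [0.4765, 0.3093, 0.0703]
ee_rot: [[1.0, -0.019, -0.001], [-0.019, -1.0, 0.005], [-0.001, -0.005, -1.0]]
wrist_force: [-0.2, -0.2, 1.1]
opening: 0.167
```

Call:
send_rows --commands '[{"tx": 0, "ty": 0, "tz": 2, "ax": 0, "ay": 0, "az": 0, "grip": 0}, {"tx": 0, "ty": 0, "tz": 3.3, "ax": 0, "ay": 0, "az": 0, "grip": 0}, {"tx": 0, "ty": 0, "tz": 4.1, "ax": 0, "ay": 0, "az": 0, "grip": 0}, {"tx": 0, "ty": 0, "tz": 4.1, "ax": 0, "ay": 0, "az": 0, "grip": 0}, {"tx": 0, "ty": 0, "tz": 4.1, "ax": 0, "ay": 0, "az": 0, "grip": 0}]'

```text
clock: 13.7
tool_pos: [0.477, 0.3096, 0.0299]
ee_rot: [[1.0, -0.019, 0.0], [-0.019, -1.0, 0.005], [0.0, -0.005, -1.0]]
wrist_force: [0.2, 0.2, 0.2]
opening: 0.163
```

Call:
send_rows --commands '[{"tx": 0, "ty": 0, "tz": 0, "ax": 0, "ay": 0, "az": 0, "grip": 36}, {"tx": 0, "ty": 0, "tz": 0, "ax": 0, "ay": 0, "az": 0, "grip": 36}, {"tx": 0, "ty": 0, "tz": 0, "ax": 0, "ay": 0, "az": 0, "grip": 36}, {"tx": 0, "ty": 0, "tz": -3, "ax": 0, "ay": 0, "az": 0, "grip": 36}]'

```text
clock: 14.2
tool_pos: [0.4744, 0.3083, 0.0571]
ee_rot: [[1.0, -0.019, -0.006], [-0.019, -1.0, 0.002], [-0.006, -0.002, -1.0]]
wrist_force: [-0.6, 0.3, -0.6]
opening: 0.36
```

Call:
send_rows --commands '[{"tx": 0, "ty": 0, "tz": -6, "ax": 0, "ay": 0, "az": 0, "grip": 36}, {"tx": 0, "ty": 0, "tz": -12, "ax": 0, "ay": 0, "az": 0, "grip": 36}, {"tx": 0, "ty": 0, "tz": -14, "ax": 0, "ay": 0, "az": 0, "grip": 36}, {"tx": 0, "ty": 0, "tz": -14, "ax": 0, "ay": 0, "az": 0, "grip": 36}]'

```text
clock: 14.7
tool_pos: [0.4767, 0.3087, 0.2]
ee_rot: [[1.0, -0.019, -0.001], [-0.019, -1.0, 0.005], [-0.001, -0.005, -1.0]]
wrist_force: [-0.2, 0.4, -0.8]
opening: 0.355
```

```bash
python3 - <<'E'
from h import *
plan((490,80,190,60),(492,90.5,90,89))
im=get_image("wrist");cv2.imwrite("pics/w7.png",im)
E
```

```text
t 14.7 p [476.7 308.7 200. ] yaw -1.1 tilt [-0.04  0.27] F [-0.2  0.4 -0.8] open 0.355 q6 117.1
(490, 80, 190, 60) t [ 1.77 22.84  0.89] a [ -0.3  -0.1 -61.1] rows 5.7
(492, 90.5, 90, 89) t [ 1.01 -0.35 10.  ] a [  0.   0. -29.] rows 2.7
```

View pics/w7.png

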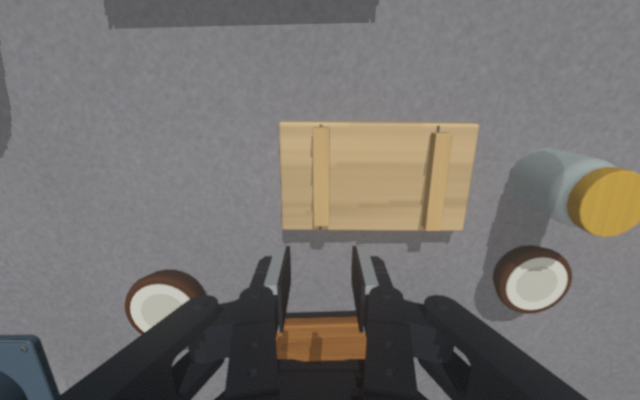

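Both sticks lie on their lines, at pixels (321,178) and (438,180). Next is the left plank at about (495,94), jaws fully open.

```bash
python3 - <<'E'
from h import *
c=calibration("wrist");f=lambda u,v,z:(pt(c,u,v,z)[:2]*1000).round(1)
P=[f(*p,.024) for p in((283,231),(465,230),(280,122),(477,123))];print(P,np.mean(P,0))
print("stick ends top",f(322,229,.04),f(321,126,.04),f(434,230,.04),f(440,132,.04))
plan((485,200,190,45),(495,94,170,91.5))
E
```

```text
[array([433.8, 249.3]), array([630.6, 247.1]), array([437.2, 364.4]), array([628.7, 360. ])] [532.575 305.2  ]
stick ends top [476.2 257.8] [477.1 361.2] [591.1 254.8] [587.7 353.8]
t 14.75 p [475.6 308.2 197.6] yaw -1.1 tilt [-0.26  0.17] F [ 0.5 -0.1 -0.6] open 0.361 q6 117.1
(485, 200, 190, 45) t [ 1.15 10.8   0.72] a [ -0.3   0.2 -46.1] rows 4.3
(495, 94, 170, 91.5) t [-6.79  8.2   2.  ] a [  0.    0.  -46.5] rows 4.3
```

Call:
send_rows --commands '[{"tx": 1.1, "ty": 10.8, "tz": 0.7, "ax": -0.3, "ay": 0.2, "az": -46.1, "grip": 100}, {"tx": 1.1, "ty": 10.8, "tz": 0.7, "ax": -0.3, "ay": 0.2, "az": -46.1, "grip": 100}, {"tx": 1.1, "ty": 10.8, "tz": 0.7, "ax": -0.3, "ay": 0.2, "az": -46.1, "grip": 100}, {"tx": 1.1, "ty": 10.8, "tz": 0.7, "ax": -0.3, "ay": 0.2, "az": -46.1, "grip": 100}, {"tx": 1.1, "ty": 10.8, "tz": 0.7, "ax": -0.3, "ay": 0.2, "az": -46.1, "grip": 100}]'

```text
clock: 15.38
tool_pos: [0.483, 0.1993, 0.1871]
ee_rot: [[0.705, 0.709, -0.004], [0.709, -0.705, -0.002], [-0.004, -0.002, -1.0]]
wrist_force: [-0.2, 0.3, 1.6]
opening: 0.998
```

Call:
send_rows --commands '[{"tx": -6.8, "ty": 8.2, "tz": 2, "ax": 0, "ay": 0, "az": -46.5, "grip": 100}, {"tx": -6.8, "ty": 8.2, "tz": 2, "ax": 0, "ay": 0, "az": -46.5, "grip": 100}, {"tx": -6.8, "ty": 8.2, "tz": 2, "ax": 0, "ay": 0, "az": -46.5, "grip": 100}, {"tx": -6.8, "ty": 8.2, "tz": 2, "ax": 0, "ay": 0, "az": -46.5, "grip": 100}, {"tx": -6.8, "ty": 8.2, "tz": 2, "ax": 0, "ay": 0, "az": -46.5, "grip": 100}]'

```text
clock: 16.0
tool_pos: [0.4914, 0.0928, 0.1641]
ee_rot: [[-0.032, 0.999, -0.01], [1.0, 0.032, -0.002], [-0.002, -0.01, -1.0]]
wrist_force: [-0.3, 1.1, 0.4]
opening: 1.0
```

```bash
python3 - <<'E'
from h import *
c=calibration("wrist");im=get_image("wrist");cv2.imwrite("pics/w8.png",im)
plan((495,94,60,91.5),(495,94,1.5,91.5))
E
```

```text
t 16.05 p [491.4  92.9 164.2] yaw 91.91 tilt [-0.56 -0.12] F [ 0.2  0.6 -0.2] open 1.001 q6 1.2
(495, 94, 60, 91.5) t [ 0.12  0.47 10.41] a [-0.6  0.1  0.4] rows 1.7
(495, 94, 1.5, 91.5) t [0.   0.   5.85] a [0. 0. 0.] rows 0.9
```

View pics/w8.png

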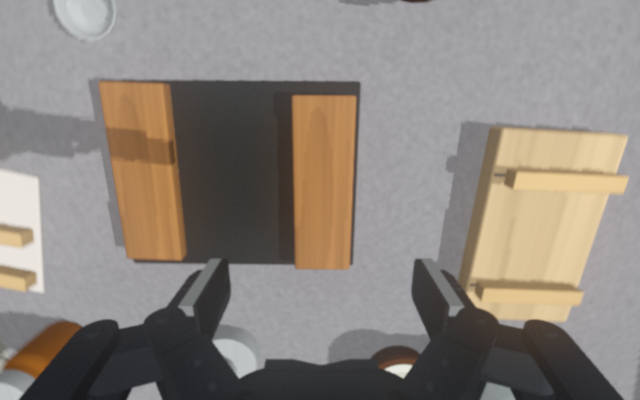

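The wrist view shows the left plank with corners at (292,94), (356,95), (351,269) and (295,269).

```bash
python3 - <<'E'
from h import *
c=calibration("wrist");f=lambda u,v,z:(pt(c,u,v,z)[:2]*1000).round(1)
P=[f(*p,.021) for p in((292,95),(356,96),(351,269),(295,269))];print(P,np.mean(P,0))
P=[f(*p,.021) for p in((100,82),(169,84),(186,260),(124,259))];print(P,np.mean(P,0))
E
```

```text
[array([411.5,  64.9]), array([410.5, 119.8]), array([577.7, 125.9]), array([579.7,  69. ])] [494.85  94.9 ]
[array([406.1, -98.9]), array([405.9, -40. ]), array([573.4, -41.2]), array([ 574.6, -104.1])] [490.   -71.05]
```

Call:
send_rows --commands '[{"tx": 0.2, "ty": 0.4, "tz": 10.4, "ax": -0.6, "ay": 0.1, "az": 0.2, "grip": 100}, {"tx": 0.2, "ty": 0.4, "tz": 10.4, "ax": -0.6, "ay": 0.1, "az": 0.2, "grip": 100}, {"tx": 0.2, "ty": 0.4, "tz": 10.4, "ax": -0.6, "ay": 0.1, "az": 0.2, "grip": 100}, {"tx": 0.2, "ty": 0.4, "tz": 10.4, "ax": -0.6, "ay": 0.1, "az": 0.2, "grip": 100}]'

```text
clock: 16.55
tool_pos: [0.4945, 0.0949, 0.0607]
ee_rot: [[-0.029, 1.0, 0.001], [1.0, 0.029, -0.0], [-0.0, 0.001, -1.0]]
wrist_force: [0.6, 0.0, 0.1]
opening: 1.002
```

Call:
send_rows --commands '[{"tx": 0, "ty": 0, "tz": 2.5, "ax": 0, "ay": 0, "az": 0, "grip": 100}, {"tx": 0, "ty": 0, "tz": 4.5, "ax": 0, "ay": 0, "az": 0, "grip": 100}, {"tx": 0, "ty": 0, "tz": 5.8, "ax": 0, "ay": 0, "az": 0, "grip": 100}, {"tx": 0, "ty": 0, "tz": 5.8, "ax": 0, "ay": 0, "az": 0, "grip": 100}]'

```text
clock: 17.05
tool_pos: [0.4949, 0.0949, 0.0033]
ee_rot: [[-0.029, 1.0, 0.001], [1.0, 0.029, -0.0], [-0.0, 0.001, -1.0]]
wrist_force: [0.6, -0.5, -0.3]
opening: 0.995
```

Call:
send_rows --commands '[{"tx": 0, "ty": 0, "tz": 0, "ax": 0, "ay": 0, "az": 0, "grip": 30}, {"tx": 0, "ty": 0, "tz": 0, "ax": 0, "ay": 0, "az": 0, "grip": 30}, {"tx": 0, "ty": 0, "tz": 0, "ax": 0, "ay": 0, "az": 0, "grip": 30}, {"tx": 0, "ty": 0, "tz": 0, "ax": 0, "ay": 0, "az": 0, "grip": 30}]'

```text
clock: 17.55
tool_pos: [0.4966, 0.095, 0.0051]
ee_rot: [[-0.029, 1.0, 0.005], [1.0, 0.029, 0.0], [0.0, 0.005, -1.0]]
wrist_force: [-0.9, -0.5, 5.5]
opening: 0.632
```

Call:
send_rows --commands '[{"tx": 0, "ty": 0, "tz": -4, "ax": 0, "ay": 0, "az": 0, "grip": 30}, {"tx": 0, "ty": 0, "tz": -9, "ax": 0, "ay": 0, "az": 0, "grip": 30}, {"tx": 0, "ty": 0, "tz": -14, "ax": 0, "ay": 0, "az": 0, "grip": 30}, {"tx": 0, "ty": 0, "tz": -14, "ax": 0, "ay": 0, "az": 0, "grip": 30}]'

```text
clock: 18.05
tool_pos: [0.4992, 0.0952, 0.1503]
ee_rot: [[-0.029, 0.999, 0.015], [1.0, 0.029, 0.001], [0.0, 0.015, -1.0]]
wrist_force: [0.2, 0.3, -1.6]
opening: 0.635
```

```bash
python3 - <<'E'
from h import *
c=calibration("wrist");im=get_image("wrist");cv2.imwrite("pics/w9.png",im)
plan((534,304,110,88.7),(534,304,60,88.7),(534,304,37,88.7))
E
```

```text
t 18.1 p [497.4  95.1 147.2] yaw 91.67 tilt [0.55 0.02] F [ 0.2 -0.6 -2.7] open 0.64 q6 1.6
(534, 304, 110, 88.7) t [20.78  4.23  3.77] a [ 0.5 -0.   3. ] rows 3.4
(534, 304, 60, 88.7) t [0. 0. 5.] a [0. 0. 0.] rows 0.8
(534, 304, 37, 88.7) t [0.  0.  2.3] a [0. 0. 0.] rows 0.4
```

View pics/w9.png

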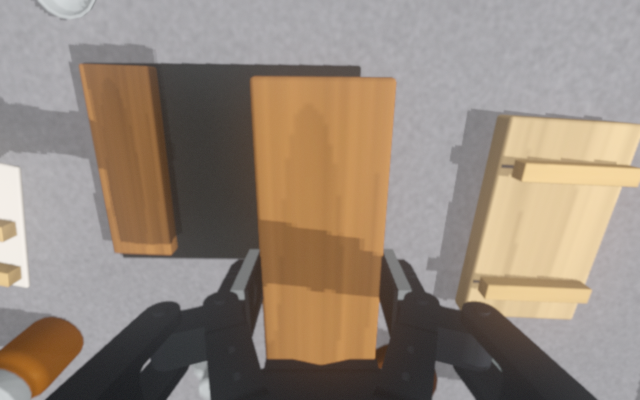

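The plank is held squarely. I'll check its offset in the grip.

```bash
python3 - <<'E'
from h import *
c=calibration("wrist");f=lambda u,v,z:(pt(c,u,v,z)[:2]*1000).round(1)
z=.150+.016
P=[f(*p,z) for p in((252,78),(394,79),(376,361),(267,359))];print(P,np.mean(P,0))
E
```

```text
[array([413.2,  67.3]), array([412.1, 118.6]), array([542.1, 123.2]), array([542.5,  69.5])] [477.475  94.65 ]
```

```bash
python3 - <<'E'
from h import *
c=calibration("wrist");f=lambda u,v,z:(pt(c,u,v,z)[:2]*1000).round(1)
print(get_obs()["tool_pos"])
for z in(.145,.15,.155,.16):
  a,b=f(252.5,78,z),f(394.5,79,z);g,h=f(258,200,z),f(391,200,z);print(z,a,b,np.linalg.norm(a-b).round(1),np.linalg.norm(g-h).round(1),(a[0]+85))
plan((534,304,120,88.7))
E
```

```text
[0.49742433 0.09505848 0.14724151]
0.145 [412.5  63.2] [411.1 123.4] 60.2 63.6 497.5
0.15 [412.7  64.2] [411.3 122.3] 58.1 61.4 497.7
0.155 [412.8  65.2] [411.6 121.2] 56.0 59.1 497.8
0.16 [413.   66.3] [411.8 120.1] 53.8 56.9 498.0
t 18.1 p [497.4  95.1 147.2] yaw 91.67 tilt [0.55 0.02] F [ 0.2 -0.6 -2.7] open 0.64 q6 1.6
(534, 304, 120, 88.7) t [20.78  4.24  2.77] a [ 0.5 -0.   3. ] rows 3.4
```

Call:
send_rows --commands '[{"tx": 20.8, "ty": 4.2, "tz": 0, "ax": 0.5, "ay": 0, "az": 3, "grip": 30}, {"tx": 20.8, "ty": 4.2, "tz": 0, "ax": 0.5, "ay": 0, "az": 3, "grip": 30}, {"tx": 20.8, "ty": 4.2, "tz": 0, "ax": 0.5, "ay": 0, "az": 3, "grip": 30}, {"tx": 20.8, "ty": 4.2, "tz": 1, "ax": 0.5, "ay": 0, "az": 3, "grip": 30}, {"tx": 20.8, "ty": 4.2, "tz": 2.8, "ax": 0.5, "ay": 0, "az": 3, "grip": 30}]'

```text
clock: 18.73
tool_pos: [0.5325, 0.3058, 0.1168]
ee_rot: [[0.02, 1.0, -0.002], [1.0, -0.02, -0.001], [-0.001, -0.002, -1.0]]
wrist_force: [0.2, -0.8, -1.7]
opening: 0.64
```

Call:
send_rows --commands '[{"tx": 0, "ty": 0, "tz": 3, "ax": 0, "ay": 0, "az": 0, "grip": 30}, {"tx": 0, "ty": 0, "tz": 6, "ax": 0, "ay": 0, "az": 0, "grip": 30}, {"tx": 0, "ty": 0, "tz": 6, "ax": 0, "ay": 0, "az": 0, "grip": 30}, {"tx": 0, "ty": 0, "tz": 6, "ax": 0, "ay": 0, "az": 0, "grip": 30}]'

```text
clock: 19.23
tool_pos: [0.5322, 0.3047, 0.0565]
ee_rot: [[0.021, 1.0, -0.003], [1.0, -0.021, -0.001], [-0.001, -0.003, -1.0]]
wrist_force: [-0.1, 0.8, 0.2]
opening: 0.635
```

```bash
python3 - <<'E'
from h import *
plan((534,304,44,88.7))
im=get_image("side");cv2.imwrite("pics/s10.png",cv2.resize(im[90:190,210:410],None,fx=4,fy=4,interpolation=cv2.INTER_CUBIC))
E
```

```text
t 19.23 p [532.2 304.7  56.5] yaw 88.8 tilt [-0.15 -0.08] F [-0.1  0.8  0.2] open 0.635 q6 24.7
(534, 304, 44, 88.7) t [-0.07  0.19  1.25] a [-0.2  0.1  0.1] rows 0.2
```

View pics/s10.png

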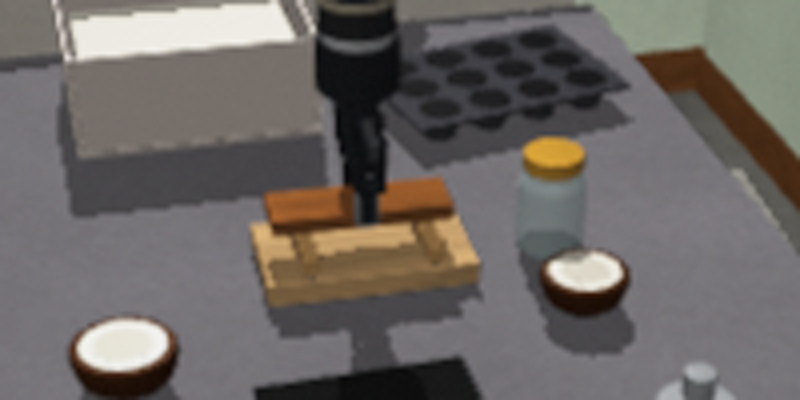

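The plank hangs level just above the sticks. I'll lower it gently and watch the force.

Call:
send_rows --commands '[{"tx": 0, "ty": 0.2, "tz": 0.7, "ax": -0.2, "ay": 0.1, "az": 0, "grip": 30}, {"tx": 0, "ty": 0.2, "tz": 1.2, "ax": -0.2, "ay": 0.1, "az": 0, "grip": 30}, {"tx": 0, "ty": 0.2, "tz": 1.4, "ax": -0.2, "ay": 0.1, "az": 0, "grip": 30}, {"tx": 0, "ty": 0.2, "tz": 1.4, "ax": -0.2, "ay": 0.1, "az": 0, "grip": 30}]'

```text
clock: 19.77
tool_pos: [0.5348, 0.3052, 0.0435]
ee_rot: [[0.021, 1.0, 0.002], [1.0, -0.021, 0.001], [0.001, 0.002, -1.0]]
wrist_force: [0.6, -0.8, -1.2]
opening: 0.635
```

Call:
send_rows --commands '[{"tx": 0, "ty": 0, "tz": 0.2, "ax": 0, "ay": 0, "az": 0, "grip": 30}, {"tx": 0, "ty": 0, "tz": 0.2, "ax": 0, "ay": 0, "az": 0, "grip": 30}, {"tx": 0, "ty": 0, "tz": 0.2, "ax": 0, "ay": 0, "az": 0, "grip": 30}]'

```text
clock: 20.15
tool_pos: [0.5348, 0.3052, 0.0415]
ee_rot: [[0.021, 1.0, 0.002], [1.0, -0.021, 0.001], [0.001, 0.002, -1.0]]
wrist_force: [0.5, 0.3, -2.0]
opening: 0.635
```

```bash
python3 - <<'E'
from h import *
plan((534,304,40,88.7))
E
```

```text
t 20.15 p [534.8 305.2  41.5] yaw 88.81 tilt [0.14 0.07] F [ 0.5  0.3 -2. ] open 0.635 q6 24.7
(534, 304, 40, 88.7) t [-0.13 -0.08  0.15] a [ 0.1 -0.1  0.1] rows 0.0
```

Call:
send_rows --commands '[{"tx": 0, "ty": 0, "tz": 0.15, "ax": 0, "ay": 0, "az": 0, "grip": 30}, {"tx": 0, "ty": 0, "tz": 0.15, "ax": 0, "ay": 0, "az": 0, "grip": 30}]'

```text
clock: 20.4
tool_pos: [0.535, 0.3053, 0.0402]
ee_rot: [[0.021, 1.0, 0.003], [1.0, -0.021, 0.001], [0.001, 0.003, -1.0]]
wrist_force: [0.8, 0.1, -0.5]
opening: 0.635
```

Call:
send_rows --commands '[{"tx": 0, "ty": 0, "tz": 0.15, "ax": 0, "ay": 0, "az": 0, "grip": 30}, {"tx": 0, "ty": 0, "tz": 0.15, "ax": 0, "ay": 0, "az": 0, "grip": 30}]'

```text
clock: 20.65
tool_pos: [0.5351, 0.3053, 0.0402]
ee_rot: [[0.021, 1.0, 0.004], [1.0, -0.021, 0.001], [0.001, 0.004, -1.0]]
wrist_force: [-2.9, -0.5, 5.1]
opening: 0.638
```

Call:
send_rows --commands '[{"tx": 0, "ty": 0, "tz": 0.1, "ax": 0, "ay": 0, "az": 0, "grip": 30}, {"tx": 0, "ty": 0, "tz": 0.1, "ax": 0, "ay": 0, "az": 0, "grip": 30}]'

```text
clock: 20.9
tool_pos: [0.5351, 0.3054, 0.0402]
ee_rot: [[0.021, 1.0, 0.004], [1.0, -0.021, 0.001], [0.001, 0.004, -1.0]]
wrist_force: [-3.1, -0.2, 5.3]
opening: 0.634
```

Contact is clean at TCP 40 mm. Releasing and rising.

Call:
send_rows --commands '[{"tx": 0, "ty": 0, "tz": 0, "ax": 0, "ay": 0, "az": 0, "grip": 95}, {"tx": 0, "ty": 0, "tz": 0, "ax": 0, "ay": 0, "az": 0, "grip": 95}, {"tx": 0, "ty": 0, "tz": 0, "ax": 0, "ay": 0, "az": 0, "grip": 95}, {"tx": 0, "ty": 0, "tz": -3, "ax": 0, "ay": 0, "az": 0, "grip": 95}]'

```text
clock: 21.4
tool_pos: [0.5323, 0.3041, 0.0666]
ee_rot: [[0.021, 1.0, -0.003], [1.0, -0.021, -0.002], [-0.002, -0.003, -1.0]]
wrist_force: [-0.8, 0.2, 0.5]
opening: 0.951
```

Call:
send_rows --commands '[{"tx": 0, "ty": 0, "tz": -6, "ax": 0, "ay": 0, "az": 0, "grip": 95}, {"tx": 0, "ty": 0, "tz": -12, "ax": 0, "ay": 0, "az": 0, "grip": 95}, {"tx": 0, "ty": 0, "tz": -13, "ax": 0, "ay": 0, "az": 0, "grip": 95}, {"tx": 0, "ty": 0, "tz": -13, "ax": 0, "ay": 0, "az": 0, "grip": 95}]'

```text
clock: 21.9
tool_pos: [0.5335, 0.3047, 0.1976]
ee_rot: [[0.021, 1.0, -0.001], [1.0, -0.021, -0.001], [-0.001, -0.001, -1.0]]
wrist_force: [0.1, -0.2, -1.0]
opening: 0.952
```

```bash
python3 - <<'E'
from h import *
cv2.imwrite("pics/w11.png",get_image("wrist"))
plan((535,60,200,40),(540,-170,200,-9.5))
E
```

```text
t 21.95 p [532.5 304.3 195.6] yaw 88.82 tilt [-0.22 -0.12] F [-0.3  0.1 -0.8] open 0.948 q6 24.7
(535, 60, 200, 40) t [-24.42   0.75  -0.39] a [-0.2  0.2 48.8] rows 4.6
(540, -170, 200, -9.5) t [-14.4   17.94   0.  ] a [ 0.   0.  49.5] rows 4.6
```

View pics/w11.png

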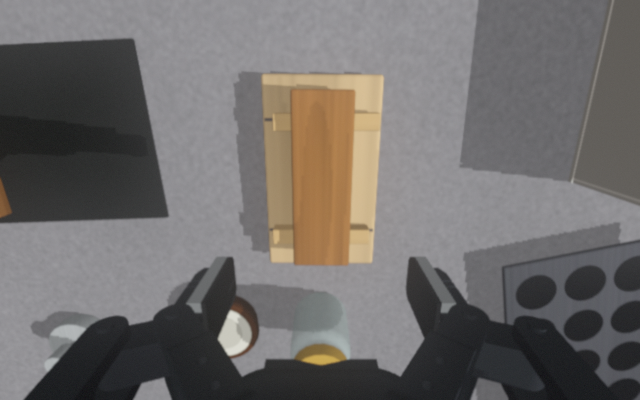

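Plank 1 sits centred and square on its two sticks, at (323,178). That makes 12 pictures viewed. On to stick 3.

Call:
send_rows --commands '[{"tx": -24.4, "ty": 0.8, "tz": -0.4, "ax": -0.2, "ay": 0.2, "az": 48.8, "grip": 36}, {"tx": -24.4, "ty": 0.8, "tz": -0.4, "ax": -0.2, "ay": 0.2, "az": 48.8, "grip": 36}, {"tx": -24.4, "ty": 0.8, "tz": -0.4, "ax": -0.2, "ay": 0.2, "az": 48.8, "grip": 36}, {"tx": -24.4, "ty": 0.8, "tz": -0.4, "ax": -0.2, "ay": 0.2, "az": 48.8, "grip": 36}, {"tx": -24.4, "ty": 0.8, "tz": -0.4, "ax": -0.2, "ay": 0.2, "az": 48.8, "grip": 36}]'

```text
clock: 22.58
tool_pos: [0.534, 0.0561, 0.1969]
ee_rot: [[0.772, 0.635, -0.005], [0.635, -0.772, -0.001], [-0.005, -0.002, -1.0]]
wrist_force: [0.1, 0.4, -0.4]
opening: 0.357
```

Call:
send_rows --commands '[{"tx": -14.4, "ty": 17.9, "tz": 0, "ax": 0, "ay": 0, "az": 49.5, "grip": 36}, {"tx": -14.4, "ty": 17.9, "tz": 0, "ax": 0, "ay": 0, "az": 49.5, "grip": 36}, {"tx": -14.4, "ty": 17.9, "tz": 0, "ax": 0, "ay": 0, "az": 49.5, "grip": 36}, {"tx": -14.4, "ty": 17.9, "tz": 0, "ax": 0, "ay": 0, "az": 49.5, "grip": 36}, {"tx": -14.4, "ty": 17.9, "tz": 0, "ax": 0, "ay": 0, "az": 49.5, "grip": 36}]'

```text
clock: 23.2
tool_pos: [0.5346, -0.1766, 0.1932]
ee_rot: [[0.983, -0.184, -0.01], [-0.184, -0.983, 0.0], [-0.01, 0.002, -1.0]]
wrist_force: [0.2, 0.6, 0.0]
opening: 0.36
```

```bash
python3 - <<'E'
from h import *
c=calibration("wrist");im=get_image("wrist")
h,s,v=cv2.split(cv2.cvtColor(im,cv2.COLOR_BGR2HSV))
m=(h>8)&(h<28)&(s>60)&(v>120)
print(rect(c,m,.021,100,9000))
plan((548,-258,60,-9.5),(548,-258,8,-9.5),(548,-258,168,-9.5),(535,30,205,-5),(535,210,215,-1.3))
E
```

```text
[(523.9, -367.9, 100, 15, 75.4), (595.4, -262.1, 102, 17, 77.6), (548.3, -253.7, 102, 15, 80.5), (709.5, -189.6, 45, 15, 10.3)]
t 23.25 p [ 534.6 -175.1  193.4] yaw -10.66 tilt [-0.6   0.07] F [0.7 0.3 0.1] open 0.362 q6 75.8
(548, -258, 60, -9.5) t [ 2.99  7.89 13.31] a [ 0.   0.6 -1.2] rows 2.5
(548, -258, 8, -9.5) t [0.  0.  5.2] a [0. 0. 0.] rows 0.8
(548, -258, 168, -9.5) t [  0.   0. -16.] a [0. 0. 0.] rows 2.6
(535, 30, 205, -5) t [ -6.04 -28.19  -3.7 ] a [ 0.   0.  -4.5] rows 4.7
(535, 210, 215, -1.3) t [ -1.57 -17.93  -1.  ] a [ 0.   0.  -3.7] rows 2.9
```

Call:
send_rows --commands '[{"tx": 3, "ty": 7.7, "tz": 13.3, "ax": 0, "ay": 0.6, "az": -1.2, "grip": 36}, {"tx": 3, "ty": 7.7, "tz": 13.3, "ax": 0, "ay": 0.6, "az": -1.2, "grip": 36}, {"tx": 3, "ty": 7.7, "tz": 13.3, "ax": 0, "ay": 0.6, "az": -1.2, "grip": 36}, {"tx": 3, "ty": 7.7, "tz": 13.3, "ax": 0, "ay": 0.6, "az": -1.2, "grip": 36}, {"tx": 3, "ty": 7.7, "tz": 13.3, "ax": 0, "ay": 0.6, "az": -1.2, "grip": 36}]'

```text
clock: 23.88
tool_pos: [0.5484, -0.2551, 0.0601]
ee_rot: [[0.987, -0.163, -0.001], [-0.163, -0.987, 0.0], [-0.001, -0.0, -1.0]]
wrist_force: [-0.1, -0.1, 0.0]
opening: 0.36
```

Call:
send_rows --commands '[{"tx": 0, "ty": 0, "tz": 2.6, "ax": 0, "ay": 0, "az": 0, "grip": 36}, {"tx": 0, "ty": 0, "tz": 4, "ax": 0, "ay": 0, "az": 0, "grip": 36}, {"tx": 0, "ty": 0, "tz": 5.2, "ax": 0, "ay": 0, "az": 0, "grip": 36}, {"tx": 0, "ty": 0, "tz": 5.2, "ax": 0, "ay": 0, "az": 0, "grip": 36}]'

```text
clock: 24.38
tool_pos: [0.5477, -0.2544, 0.0074]
ee_rot: [[0.987, -0.162, -0.002], [-0.162, -0.987, 0.001], [-0.002, -0.001, -1.0]]
wrist_force: [0.2, -0.3, 0.3]
opening: 0.359
```

Call:
send_rows --commands '[{"tx": 0, "ty": 0, "tz": 0, "ax": 0, "ay": 0, "az": 0, "grip": 0}, {"tx": 0, "ty": 0, "tz": 0, "ax": 0, "ay": 0, "az": 0, "grip": 0}, {"tx": 0, "ty": 0, "tz": 0, "ax": 0, "ay": 0, "az": 0, "grip": 0}, {"tx": 0, "ty": 0, "tz": 0, "ax": 0, "ay": 0, "az": 0, "grip": 0}]'

```text
clock: 24.88
tool_pos: [0.5485, -0.2549, 0.0085]
ee_rot: [[0.987, -0.162, -0.001], [-0.162, -0.987, 0.0], [-0.001, -0.0, -1.0]]
wrist_force: [-0.1, 1.3, 3.6]
opening: 0.165
```

Call:
send_rows --commands '[{"tx": 0, "ty": 0, "tz": -5, "ax": 0, "ay": 0, "az": 0, "grip": 0}, {"tx": 0, "ty": 0, "tz": -11, "ax": 0, "ay": 0, "az": 0, "grip": 0}, {"tx": 0, "ty": 0, "tz": -16, "ax": 0, "ay": 0, "az": 0, "grip": 0}, {"tx": 0, "ty": 0, "tz": -16, "ax": 0, "ay": 0, "az": 0, "grip": 0}]'

```text
clock: 25.38
tool_pos: [0.5514, -0.2567, 0.1747]
ee_rot: [[0.987, -0.162, 0.009], [-0.162, -0.987, -0.006], [0.01, 0.004, -1.0]]
wrist_force: [0.7, 0.2, -0.5]
opening: 0.17
```

Call:
send_rows --commands '[{"tx": -6, "ty": -28.2, "tz": -3.7, "ax": 0, "ay": 0, "az": -4.5, "grip": 0}, {"tx": -6, "ty": -28.2, "tz": -3.7, "ax": 0, "ay": 0, "az": -4.5, "grip": 0}, {"tx": -6, "ty": -28.2, "tz": -3.7, "ax": 0, "ay": 0, "az": -4.5, "grip": 0}, {"tx": -6, "ty": -28.2, "tz": -3.7, "ax": 0, "ay": 0, "az": -4.5, "grip": 0}, {"tx": -6, "ty": -28.2, "tz": -3.7, "ax": 0, "ay": 0, "az": -4.5, "grip": 0}]'

```text
clock: 26.0
tool_pos: [0.5365, 0.0343, 0.2087]
ee_rot: [[0.997, -0.082, 0.006], [-0.082, -0.997, -0.005], [0.007, 0.004, -1.0]]
wrist_force: [1.8, -0.1, -0.4]
opening: 0.166
```

Call:
send_rows --commands '[{"tx": -1.6, "ty": -17.9, "tz": -1, "ax": 0, "ay": 0, "az": -3.7, "grip": 0}, {"tx": -1.6, "ty": -17.9, "tz": -1, "ax": 0, "ay": 0, "az": -3.7, "grip": 0}, {"tx": -1.6, "ty": -17.9, "tz": -1, "ax": 0, "ay": 0, "az": -3.7, "grip": 0}, {"tx": -1.6, "ty": -17.9, "tz": -1, "ax": 0, "ay": 0, "az": -3.7, "grip": 0}, {"tx": -1.6, "ty": -17.9, "tz": -1, "ax": 0, "ay": 0, "az": -3.7, "grip": 0}]'

```text
clock: 26.62
tool_pos: [0.5345, 0.2137, 0.2162]
ee_rot: [[1.0, -0.017, 0.004], [-0.017, -1.0, -0.006], [0.004, 0.006, -1.0]]
wrist_force: [0.3, -0.2, -0.3]
opening: 0.166
```

```bash
python3 - <<'E'
from h import *
plan((592,303,105,-1.3),(592,303,61,-1.3))
cv2.imwrite("pics/w12.png",held())
E
```

```text
t 26.62 p [534.5 213.7 216.2] yaw -0.99 tilt [ 0.22 -0.37] F [ 0.3 -0.2 -0.3] open 0.166 q6 106.3
(592, 303, 105, -1.3) t [ 5.55 -9.1  11.08] a [ 0.4 -0.2  0.3] rows 2.5
(592, 303, 61, -1.3) t [0.  0.  4.4] a [0. 0. 0.] rows 0.7
held (537.5, 212.6, 104, 20, 88.9) off 3.0 -1.1
```

Call:
send_rows --commands '[{"tx": 5.5, "ty": -9, "tz": 8, "ax": 0.4, "ay": -0.2, "az": 0.3, "grip": 0}, {"tx": 5.5, "ty": -9, "tz": 11.1, "ax": 0.4, "ay": -0.2, "az": 0.3, "grip": 0}, {"tx": 5.5, "ty": -9, "tz": 11.1, "ax": 0.4, "ay": -0.2, "az": 0.3, "grip": 0}, {"tx": 5.5, "ty": -9, "tz": 11.1, "ax": 0.4, "ay": -0.2, "az": 0.3, "grip": 0}, {"tx": 5.5, "ty": -9, "tz": 11.1, "ax": 0.4, "ay": -0.2, "az": 0.3, "grip": 0}]'

```text
clock: 27.3
tool_pos: [0.5926, 0.2997, 0.1063]
ee_rot: [[1.0, -0.026, 0.002], [-0.026, -1.0, 0.001], [0.002, -0.001, -1.0]]
wrist_force: [0.5, 0.1, -0.8]
opening: 0.166
```

```bash
python3 - <<'E'
from h import *
plan((592,303.5,61,-1.3))
E
```

```text
t 27.3 p [592.6 299.7 106.3] yaw -1.49 tilt [0.11 0.04] F [ 0.5  0.1 -0.8] open 0.166 q6 112.5
(592, 303.5, 61, -1.3) t [-0.08 -0.38  4.53] a [-0.  -0.1 -0.2] rows 0.7
```

Call:
send_rows --commands '[{"tx": -0.1, "ty": -0.4, "tz": 2, "ax": 0, "ay": 0, "az": -0.2, "grip": 0}, {"tx": -0.1, "ty": -0.4, "tz": 3.5, "ax": 0, "ay": 0, "az": -0.2, "grip": 0}, {"tx": -0.1, "ty": -0.4, "tz": 4.4, "ax": 0, "ay": 0, "az": -0.2, "grip": 0}, {"tx": -0.1, "ty": -0.4, "tz": 4.6, "ax": 0, "ay": 0, "az": -0.2, "grip": 0}, {"tx": -0.1, "ty": -0.4, "tz": 4.6, "ax": 0, "ay": 0, "az": -0.2, "grip": 0}]'

```text
clock: 27.92
tool_pos: [0.5917, 0.3037, 0.0602]
ee_rot: [[1.0, -0.023, 0.002], [-0.023, -1.0, 0.001], [0.002, -0.001, -1.0]]
wrist_force: [-0.4, -0.2, 0.0]
opening: 0.166
```

Call:
send_rows --commands '[{"tx": 0, "ty": 0, "tz": 0, "ax": 0, "ay": 0, "az": 0, "grip": 36}, {"tx": 0, "ty": 0, "tz": 0, "ax": 0, "ay": 0, "az": 0, "grip": 36}, {"tx": 0, "ty": 0, "tz": 0, "ax": 0, "ay": 0, "az": 0, "grip": 36}, {"tx": 0, "ty": 0, "tz": -3, "ax": 0, "ay": 0, "az": 0, "grip": 36}]'

```text
clock: 28.42
tool_pos: [0.5892, 0.3027, 0.0869]
ee_rot: [[1.0, -0.022, -0.005], [-0.023, -1.0, -0.002], [-0.005, 0.002, -1.0]]
wrist_force: [0.7, 0.3, 0.2]
opening: 0.359
```

Call:
send_rows --commands '[{"tx": 0, "ty": 0, "tz": -6, "ax": 0, "ay": 0, "az": 0, "grip": 36}, {"tx": 0, "ty": 0, "tz": -11, "ax": 0, "ay": 0, "az": 0, "grip": 36}, {"tx": 0, "ty": 0, "tz": -11, "ax": 0, "ay": 0, "az": 0, "grip": 36}, {"tx": 0, "ty": 0, "tz": -11, "ax": 0, "ay": 0, "az": 0, "grip": 36}]'

```text
clock: 28.92
tool_pos: [0.5899, 0.303, 0.197]
ee_rot: [[1.0, -0.022, -0.005], [-0.022, -1.0, -0.002], [-0.005, 0.002, -1.0]]
wrist_force: [-0.2, 1.0, -1.1]
opening: 0.361
```

```bash
python3 - <<'E'
from h import *
plan((545,10,200,-7),(520,-275,190,-14))
cv2.imwrite("pics/w13.png",get_image("wrist"))
E
```

```text
t 28.93 p [589.9 303.  197. ] yaw -1.29 tilt [-0.26 -0.11] F [-0.2  1.  -1.1] open 0.361 q6 112.7
(545, 10, 200, -7) t [-3.83 29.39 -0.23] a [0.1 0.3 5.7] rows 4.7
(520, -275, 190, -14) t [ 0.99 28.59  1.  ] a [0. 0. 7.] rows 4.6
```

Call:
send_rows --commands '[{"tx": -3.8, "ty": 29.4, "tz": -0.2, "ax": 0.1, "ay": 0.3, "az": 5.7, "grip": 36}, {"tx": -3.8, "ty": 29.4, "tz": -0.2, "ax": 0.1, "ay": 0.3, "az": 5.7, "grip": 36}, {"tx": -3.8, "ty": 29.4, "tz": -0.2, "ax": 0.1, "ay": 0.3, "az": 5.7, "grip": 36}, {"tx": -3.8, "ty": 29.4, "tz": -0.2, "ax": 0.1, "ay": 0.3, "az": 5.7, "grip": 36}, {"tx": -3.8, "ty": 29.4, "tz": -0.2, "ax": 0.1, "ay": 0.3, "az": 5.7, "grip": 36}]'

```text
clock: 29.6
tool_pos: [0.5427, 0.0075, 0.1962]
ee_rot: [[0.992, -0.123, -0.006], [-0.123, -0.992, -0.001], [-0.006, 0.002, -1.0]]
wrist_force: [0.5, -0.2, -0.4]
opening: 0.36
```

Call:
send_rows --commands '[{"tx": 1, "ty": 28.6, "tz": 1, "ax": 0, "ay": 0, "az": 7, "grip": 36}, {"tx": 1, "ty": 28.6, "tz": 1, "ax": 0, "ay": 0, "az": 7, "grip": 36}, {"tx": 1, "ty": 28.6, "tz": 1, "ax": 0, "ay": 0, "az": 7, "grip": 36}, {"tx": 1, "ty": 28.6, "tz": 1, "ax": 0, "ay": 0, "az": 7, "grip": 36}, {"tx": 1, "ty": 28.6, "tz": 1, "ax": 0, "ay": 0, "az": 7, "grip": 36}]'

```text
clock: 30.22
tool_pos: [0.5154, -0.2797, 0.1837]
ee_rot: [[0.969, -0.245, -0.01], [-0.245, -0.969, 0.001], [-0.01, 0.002, -1.0]]
wrist_force: [1.3, 0.2, -0.4]
opening: 0.358
```

```bash
python3 - <<'E'
from h import *
c=calibration("wrist");im=get_image("wrist")
h,s,v=cv2.split(cv2.cvtColor(im,cv2.COLOR_BGR2HSV))
m=(h>8)&(h<28)&(s>60)&(v>120)
print(rect(c,m,.021,100,9000))
plan((523,-374,60,-14.3),(523,-374,8,-14.3),(523,-374,168,-14.3),(525,-80,205,-7),(525,210,215,-1.3))
E
```

```text
[(523.3, -378.9, 103, 15, 75.5), (569.9, -379.9, 90, 16, 80.4), (595.1, -267.9, 98, 17, 78.0), (427.9, -102.7, 51, 13, -14.6)]
t 30.27 p [ 514.7 -284.1  183.1] yaw -14.42 tilt [-0.62 -0.18] F [ 0.5 -3.9  0.5] open 0.361 q6 69.3
(523, -374, 60, -14.3) t [ 3.15  8.43 12.33] a [ 0.3  0.6 -0.1] rows 2.4
(523, -374, 8, -14.3) t [0.  0.  5.2] a [0. 0. 0.] rows 0.8
(523, -374, 168, -14.3) t [  0.   0. -16.] a [0. 0. 0.] rows 2.6
(525, -80, 205, -7) t [ -7.07 -28.54  -3.7 ] a [ 0.   0.  -7.3] rows 4.7
(525, 210, 215, -1.3) t [ -3.53 -28.78  -1.  ] a [ 0.   0.  -5.7] rows 4.6
```

Stick 4 measures (523,-378), so I reach 4 mm further.

Call:
send_rows --commands '[{"tx": 3.1, "ty": 8.8, "tz": 12.3, "ax": 0.3, "ay": 0.6, "az": 0, "grip": 36}, {"tx": 3.1, "ty": 8.8, "tz": 12.3, "ax": 0.3, "ay": 0.6, "az": 0, "grip": 36}, {"tx": 3.1, "ty": 8.8, "tz": 12.3, "ax": 0.3, "ay": 0.6, "az": 0, "grip": 36}, {"tx": 3.1, "ty": 8.8, "tz": 12.3, "ax": 0.3, "ay": 0.6, "az": 0, "grip": 36}, {"tx": 3.1, "ty": 8.8, "tz": 12.3, "ax": 0.3, "ay": 0.6, "az": 0, "grip": 36}]'

```text
clock: 30.9
tool_pos: [0.5213, -0.3764, 0.06]
ee_rot: [[0.969, -0.248, -0.0], [-0.248, -0.969, 0.001], [-0.0, -0.001, -1.0]]
wrist_force: [-0.9, -0.7, 0.7]
opening: 0.358
```

Call:
send_rows --commands '[{"tx": 0, "ty": 0, "tz": 2.6, "ax": 0, "ay": 0, "az": 0, "grip": 36}, {"tx": 0, "ty": 0, "tz": 4, "ax": 0, "ay": 0, "az": 0, "grip": 36}, {"tx": 0, "ty": 0, "tz": 5.2, "ax": 0, "ay": 0, "az": 0, "grip": 36}, {"tx": 0, "ty": 0, "tz": 5.2, "ax": 0, "ay": 0, "az": 0, "grip": 36}]'

```text
clock: 31.4
tool_pos: [0.5209, -0.3754, 0.0072]
ee_rot: [[0.969, -0.248, -0.002], [-0.248, -0.969, 0.002], [-0.002, -0.002, -1.0]]
wrist_force: [-0.7, 0.0, -0.1]
opening: 0.361
```

Call:
send_rows --commands '[{"tx": 0, "ty": 0, "tz": 0, "ax": 0, "ay": 0, "az": 0, "grip": 0}, {"tx": 0, "ty": 0, "tz": 0, "ax": 0, "ay": 0, "az": 0, "grip": 0}, {"tx": 0, "ty": 0, "tz": 0, "ax": 0, "ay": 0, "az": 0, "grip": 0}, {"tx": 0, "ty": 0, "tz": 0, "ax": 0, "ay": 0, "az": 0, "grip": 0}]'

```text
clock: 31.9
tool_pos: [0.5215, -0.376, 0.0083]
ee_rot: [[0.969, -0.248, 0.0], [-0.248, -0.969, 0.001], [-0.0, -0.001, -1.0]]
wrist_force: [-0.3, -0.3, 4.2]
opening: 0.169
```

Call:
send_rows --commands '[{"tx": 0, "ty": 0, "tz": -5, "ax": 0, "ay": 0, "az": 0, "grip": 0}, {"tx": 0, "ty": 0, "tz": -11, "ax": 0, "ay": 0, "az": 0, "grip": 0}, {"tx": 0, "ty": 0, "tz": -16, "ax": 0, "ay": 0, "az": 0, "grip": 0}, {"tx": 0, "ty": 0, "tz": -16, "ax": 0, "ay": 0, "az": 0, "grip": 0}]'

```text
clock: 32.4
tool_pos: [0.5239, -0.3784, 0.1749]
ee_rot: [[0.969, -0.248, 0.008], [-0.248, -0.969, -0.007], [0.01, 0.004, -1.0]]
wrist_force: [0.2, -0.2, -0.4]
opening: 0.168
```

Call:
send_rows --commands '[{"tx": -7, "ty": -28.5, "tz": -3.7, "ax": 0, "ay": 0, "az": -7.3, "grip": 0}, {"tx": -7, "ty": -28.5, "tz": -3.7, "ax": 0, "ay": 0, "az": -7.3, "grip": 0}, {"tx": -7, "ty": -28.5, "tz": -3.7, "ax": 0, "ay": 0, "az": -7.3, "grip": 0}, {"tx": -7, "ty": -28.5, "tz": -3.7, "ax": 0, "ay": 0, "az": -7.3, "grip": 0}, {"tx": -7, "ty": -28.5, "tz": -3.7, "ax": 0, "ay": 0, "az": -7.3, "grip": 0}]'

```text
clock: 33.02
tool_pos: [0.5255, -0.082, 0.2086]
ee_rot: [[0.993, -0.122, 0.006], [-0.122, -0.993, -0.006], [0.007, 0.005, -1.0]]
wrist_force: [0.8, -0.8, -0.1]
opening: 0.163
```

Call:
send_rows --commands '[{"tx": -3.5, "ty": -28.8, "tz": -1, "ax": 0, "ay": 0, "az": -5.7, "grip": 0}, {"tx": -3.5, "ty": -28.8, "tz": -1, "ax": 0, "ay": 0, "az": -5.7, "grip": 0}, {"tx": -3.5, "ty": -28.8, "tz": -1, "ax": 0, "ay": 0, "az": -5.7, "grip": 0}, {"tx": -3.5, "ty": -28.8, "tz": -1, "ax": 0, "ay": 0, "az": -5.7, "grip": 0}, {"tx": -3.5, "ty": -28.8, "tz": -1, "ax": 0, "ay": 0, "az": -5.7, "grip": 0}]'

```text
clock: 33.65
tool_pos: [0.5244, 0.2107, 0.2148]
ee_rot: [[1.0, -0.02, 0.003], [-0.02, -1.0, -0.006], [0.003, 0.006, -1.0]]
wrist_force: [0.1, 0.2, 0.1]
opening: 0.17
```

```bash
python3 - <<'E'
from h import *
plan((477,306,105,-1.3),(477,306,61,-1.3))
cv2.imwrite("pics/w14.png",held())
E
```

```text
t 33.65 p [524.4 210.7 214.8] yaw -1.16 tilt [ 0.18 -0.36] F [0.1 0.2 0.1] open 0.17 q6 106.5
(477, 306, 105, -1.3) t [-4.97 -9.5  10.91] a [ 0.4 -0.2  0.1] rows 2.4
(477, 306, 61, -1.3) t [0.  0.  4.4] a [0. 0. 0.] rows 0.7
held (527.4, 209.4, 104, 20, 88.8) off 3.0 -1.3
```

Call:
send_rows --commands '[{"tx": -5, "ty": -9.5, "tz": 8, "ax": 0.4, "ay": -0.2, "az": 0.1, "grip": 0}, {"tx": -5, "ty": -9.5, "tz": 10.9, "ax": 0.4, "ay": -0.2, "az": 0.1, "grip": 0}, {"tx": -5, "ty": -9.5, "tz": 10.9, "ax": 0.4, "ay": -0.2, "az": 0.1, "grip": 0}, {"tx": -5, "ty": -9.5, "tz": 10.9, "ax": 0.4, "ay": -0.2, "az": 0.1, "grip": 0}, {"tx": -5, "ty": -9.5, "tz": 10.9, "ax": 0.4, "ay": -0.2, "az": 0.1, "grip": 0}]'

```text
clock: 34.33
tool_pos: [0.4762, 0.3103, 0.1054]
ee_rot: [[1.0, -0.019, -0.001], [-0.019, -1.0, 0.005], [-0.001, -0.005, -1.0]]
wrist_force: [0.4, 0.0, 1.1]
opening: 0.173
```

```bash
python3 - <<'E'
from h import *
plan((476.5,305,61,-1.3))
E
```

```text
t 34.33 p [476.2 310.3 105.4] yaw -1.07 tilt [-0.03  0.29] F [0.4 0.  1.1] open 0.173 q6 117.2
(476.5, 305, 61, -1.3) t [0.04 0.56 4.43] a [-0.3  0.   0.2] rows 0.7
```

Call:
send_rows --commands '[{"tx": 0, "ty": 0.5, "tz": 2, "ax": -0.3, "ay": 0, "az": 0.2, "grip": 0}, {"tx": 0, "ty": 0.5, "tz": 3.5, "ax": -0.3, "ay": 0, "az": 0.2, "grip": 0}, {"tx": 0, "ty": 0.5, "tz": 4.3, "ax": -0.3, "ay": 0, "az": 0.2, "grip": 0}, {"tx": 0, "ty": 0.5, "tz": 4.5, "ax": -0.3, "ay": 0, "az": 0.2, "grip": 0}, {"tx": 0, "ty": 0.5, "tz": 4.5, "ax": -0.3, "ay": 0, "az": 0.2, "grip": 0}]'

```text
clock: 34.95
tool_pos: [0.4763, 0.3056, 0.0605]
ee_rot: [[1.0, -0.022, -0.0], [-0.022, -1.0, 0.0], [-0.0, -0.0, -1.0]]
wrist_force: [-0.1, 0.2, -0.6]
opening: 0.17
```

Call:
send_rows --commands '[{"tx": 0, "ty": 0, "tz": 0, "ax": 0, "ay": 0, "az": 0, "grip": 36}, {"tx": 0, "ty": 0, "tz": 0, "ax": 0, "ay": 0, "az": 0, "grip": 36}, {"tx": 0, "ty": 0, "tz": 0, "ax": 0, "ay": 0, "az": 0, "grip": 36}, {"tx": 0, "ty": 0, "tz": -3, "ax": 0, "ay": 0, "az": 0, "grip": 36}]'

```text
clock: 35.45
tool_pos: [0.4739, 0.3045, 0.0877]
ee_rot: [[1.0, -0.022, -0.006], [-0.022, -1.0, -0.003], [-0.006, 0.003, -1.0]]
wrist_force: [0.2, -0.5, 0.3]
opening: 0.355
```

Call:
send_rows --commands '[{"tx": 0, "ty": 0, "tz": -6, "ax": 0, "ay": 0, "az": 0, "grip": 36}, {"tx": 0, "ty": 0, "tz": -12, "ax": 0, "ay": 0, "az": 0, "grip": 36}, {"tx": 0, "ty": 0, "tz": -12, "ax": 0, "ay": 0, "az": 0, "grip": 36}, {"tx": 0, "ty": 0, "tz": -12, "ax": 0, "ay": 0, "az": 0, "grip": 36}]'

```text
clock: 35.95
tool_pos: [0.4749, 0.305, 0.2079]
ee_rot: [[1.0, -0.022, -0.006], [-0.022, -1.0, -0.003], [-0.006, 0.003, -1.0]]
wrist_force: [-0.1, -0.9, -0.8]
opening: 0.363
```

```bash
python3 - <<'E'
from h import *
cv2.imwrite("pics/w15.png",get_image("wrist"))
plan((480,110,200,45),(490,-71,170,89))
E
```

```text
t 36.0 p [474.2 304.7 206.5] yaw -1.26 tilt [-0.47 -0.22] F [-0.  -0.  -0.8] open 0.356 q6 117.2
(480, 110, 200, 45) t [ 1.02 19.44  0.71] a [  0.    0.5 -46.3] rows 4.3
(490, -71, 170, 89) t [-12.09  13.51   3.  ] a [  0.   0. -44.] rows 4.1
```

View pics/w15.png

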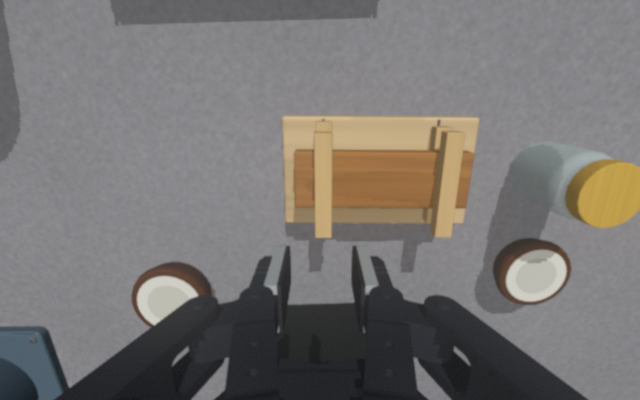

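The second pair of sticks lies right above the first, at (323,180) and (449,183). Next is plank 2.

Call:
send_rows --commands '[{"tx": 1, "ty": 19.4, "tz": 0.7, "ax": 0, "ay": 0.5, "az": -46.3, "grip": 100}, {"tx": 1, "ty": 19.4, "tz": 0.7, "ax": 0, "ay": 0.5, "az": -46.3, "grip": 100}, {"tx": 1, "ty": 19.4, "tz": 0.7, "ax": 0, "ay": 0.5, "az": -46.3, "grip": 100}, {"tx": 1, "ty": 19.4, "tz": 0.7, "ax": 0, "ay": 0.5, "az": -46.3, "grip": 100}, {"tx": 1, "ty": 19.4, "tz": 0.7, "ax": 0, "ay": 0.5, "az": -46.3, "grip": 100}]'

```text
clock: 36.62
tool_pos: [0.4783, 0.1083, 0.1973]
ee_rot: [[0.706, 0.708, -0.005], [0.708, -0.706, -0.001], [-0.005, -0.003, -1.0]]
wrist_force: [0.4, 0.5, -0.1]
opening: 0.998
```

Call:
send_rows --commands '[{"tx": -12.1, "ty": 13.5, "tz": 3, "ax": 0, "ay": 0, "az": -44, "grip": 100}, {"tx": -12.1, "ty": 13.5, "tz": 3, "ax": 0, "ay": 0, "az": -44, "grip": 100}, {"tx": -12.1, "ty": 13.5, "tz": 3, "ax": 0, "ay": 0, "az": -44, "grip": 100}, {"tx": -12.1, "ty": 13.5, "tz": 3, "ax": 0, "ay": 0, "az": -44, "grip": 100}, {"tx": -12.1, "ty": 13.5, "tz": 3, "ax": 0, "ay": 0, "az": -44, "grip": 100}]'

```text
clock: 37.25
tool_pos: [0.4862, -0.0742, 0.1641]
ee_rot: [[0.016, 1.0, -0.011], [1.0, -0.016, 0.0], [-0.0, -0.011, -1.0]]
wrist_force: [0.0, -0.4, 0.4]
opening: 0.997
```

```bash
python3 - <<'E'
from h import *
c=calibration("wrist");im=get_image("wrist");cv2.imwrite("pics/w16.png",im)
h,s,v=cv2.split(cv2.cvtColor(im,cv2.COLOR_BGR2HSV))
m=(h>6)&(h<18)&(s>110)&(v>50);m[:,:240]=0;m[:,400:]=0
print(rect(c,m,.021,3000,40000))
plan((491,-73,60,89),(491,-73,3,89))
E
```

```text
[(487.9, -74.2, 169, 56, -0.3)]
t 37.3 p [486.4 -73.4 164.4] yaw 89.2 tilt [-0.62  0.02] F [-0.2  0.   0.4] open 0.997 q6 -15.5
(491, -73, 60, 89) t [ 0.04  0.57 10.43] a [-0.6 -0.   0.2] rows 1.7
(491, -73, 3, 89) t [0.  0.  5.7] a [0. 0. 0.] rows 0.9
```

Call:
send_rows --commands '[{"tx": -0.1, "ty": 0.3, "tz": 10.4, "ax": -0.6, "ay": 0, "az": -0.4, "grip": 100}, {"tx": -0.1, "ty": 0.3, "tz": 10.4, "ax": -0.6, "ay": 0, "az": -0.4, "grip": 100}, {"tx": -0.1, "ty": 0.3, "tz": 10.4, "ax": -0.6, "ay": 0, "az": -0.4, "grip": 100}, {"tx": -0.1, "ty": 0.3, "tz": 10.4, "ax": -0.6, "ay": 0, "az": -0.4, "grip": 100}]'

```text
clock: 37.8
tool_pos: [0.4885, -0.0743, 0.0611]
ee_rot: [[0.007, 1.0, 0.0], [1.0, -0.007, 0.0], [0.0, 0.0, -1.0]]
wrist_force: [1.2, 0.3, 0.5]
opening: 1.002
```

Call:
send_rows --commands '[{"tx": 0, "ty": 0, "tz": 2.5, "ax": 0, "ay": 0, "az": 0, "grip": 100}, {"tx": 0, "ty": 0, "tz": 4.5, "ax": 0, "ay": 0, "az": 0, "grip": 100}, {"tx": 0, "ty": 0, "tz": 5.7, "ax": 0, "ay": 0, "az": 0, "grip": 100}, {"tx": 0, "ty": 0, "tz": 5.7, "ax": 0, "ay": 0, "az": 0, "grip": 100}]'

```text
clock: 38.3
tool_pos: [0.4891, -0.0743, 0.0048]
ee_rot: [[0.007, 1.0, 0.001], [1.0, -0.007, -0.0], [-0.0, 0.001, -1.0]]
wrist_force: [0.9, 0.6, 0.2]
opening: 0.999
```

Call:
send_rows --commands '[{"tx": 0, "ty": 0, "tz": 0, "ax": 0, "ay": 0, "az": 0, "grip": 30}, {"tx": 0, "ty": 0, "tz": 0, "ax": 0, "ay": 0, "az": 0, "grip": 30}, {"tx": 0, "ty": 0, "tz": 0, "ax": 0, "ay": 0, "az": 0, "grip": 30}, {"tx": 0, "ty": 0, "tz": 0, "ax": 0, "ay": 0, "az": 0, "grip": 30}]'

```text
clock: 38.8
tool_pos: [0.4907, -0.0748, 0.0067]
ee_rot: [[0.007, 1.0, 0.004], [1.0, -0.007, -0.001], [-0.001, 0.004, -1.0]]
wrist_force: [0.2, 0.1, 5.7]
opening: 0.639
```

Call:
send_rows --commands '[{"tx": 0, "ty": 0, "tz": -4, "ax": 0, "ay": 0, "az": 0, "grip": 30}, {"tx": 0, "ty": 0, "tz": -9, "ax": 0, "ay": 0, "az": 0, "grip": 30}, {"tx": 0, "ty": 0, "tz": -15, "ax": 0, "ay": 0, "az": 0, "grip": 30}, {"tx": 0, "ty": 0, "tz": -15, "ax": 0, "ay": 0, "az": 0, "grip": 30}]'

```text
clock: 39.3
tool_pos: [0.4937, -0.0757, 0.1629]
ee_rot: [[0.007, 1.0, 0.016], [1.0, -0.007, -0.004], [-0.004, 0.016, -1.0]]
wrist_force: [1.0, -0.0, -1.5]
opening: 0.637
```

```bash
python3 - <<'E'
from h import *
c=calibration("wrist");im=get_image("wrist");cv2.imwrite("pics/w17.png",im)
h,s,v=cv2.split(cv2.cvtColor(im,cv2.COLOR_BGR2HSV))
m=(h>6)&(h<18)&(s>110)&(v>50);m[:,:240]=0;m[:,410:]=0
r=np.flatnonzero(m[:,320]);print("end row",r[:1]); print("end x -> centre x",pt(c,320,r[0],get_obs()["tool_pos"][2]+.012)[0]*1000+85)
plan((510,120,170,89),(533,304,150,88.7),(533,304,92,88.7))
E
```

```text
end row [75]
end x -> centre x 492.2395245831422
t 39.35 p [491.9 -75.2 159.6] yaw 89.59 tilt [ 0.58 -0.16] F [-0.9 -0.8 -2.4] open 0.641 q6 -16.0
(510, 120, 170, 89) t [19.53  1.68 -1.08] a [0.6 0.2 0.6] rows 3.1
(533, 304, 150, 88.7) t [18.44  1.98  2.  ] a [0.  0.  0.3] rows 3.0
(533, 304, 92, 88.7) t [0.  0.  5.8] a [0. 0. 0.] rows 0.9
```

Call:
send_rows --commands '[{"tx": 19.5, "ty": 1.7, "tz": -1, "ax": 0.6, "ay": 0.2, "az": 0.6, "grip": 30}, {"tx": 19.5, "ty": 1.7, "tz": -1, "ax": 0.6, "ay": 0.2, "az": 0.6, "grip": 30}, {"tx": 19.5, "ty": 1.7, "tz": -1, "ax": 0.6, "ay": 0.2, "az": 0.6, "grip": 30}, {"tx": 19.5, "ty": 1.7, "tz": -1, "ax": 0.6, "ay": 0.2, "az": 0.6, "grip": 30}, {"tx": 19.5, "ty": 1.7, "tz": -1, "ax": 0.6, "ay": 0.2, "az": 0.6, "grip": 30}]'

```text
clock: 39.98
tool_pos: [0.5089, 0.1198, 0.167]
ee_rot: [[0.016, 1.0, -0.004], [1.0, -0.016, -0.0], [-0.001, -0.004, -1.0]]
wrist_force: [-0.1, -0.5, -1.6]
opening: 0.638
```

Call:
send_rows --commands '[{"tx": 18.4, "ty": 2, "tz": 2, "ax": 0, "ay": 0, "az": 0.3, "grip": 30}, {"tx": 18.4, "ty": 2, "tz": 2, "ax": 0, "ay": 0, "az": 0.3, "grip": 30}, {"tx": 18.4, "ty": 2, "tz": 2, "ax": 0, "ay": 0, "az": 0.3, "grip": 30}, {"tx": 18.4, "ty": 2, "tz": 2, "ax": 0, "ay": 0, "az": 0.3, "grip": 30}, {"tx": 18.4, "ty": 2, "tz": 2, "ax": 0, "ay": 0, "az": 0.3, "grip": 30}]'

```text
clock: 40.6
tool_pos: [0.5317, 0.3015, 0.1456]
ee_rot: [[0.023, 1.0, -0.006], [1.0, -0.023, -0.003], [-0.003, -0.006, -1.0]]
wrist_force: [0.8, -0.6, -1.3]
opening: 0.632
```

Call:
send_rows --commands '[{"tx": 0, "ty": 0, "tz": 3, "ax": 0, "ay": 0, "az": 0, "grip": 30}, {"tx": 0, "ty": 0, "tz": 5.5, "ax": 0, "ay": 0, "az": 0, "grip": 30}, {"tx": 0, "ty": 0, "tz": 5.5, "ax": 0, "ay": 0, "az": 0, "grip": 30}, {"tx": 0, "ty": 0, "tz": 5.5, "ax": 0, "ay": 0, "az": 0, "grip": 30}]'

```text
clock: 41.1
tool_pos: [0.5322, 0.3, 0.0919]
ee_rot: [[0.025, 1.0, -0.005], [1.0, -0.025, -0.002], [-0.002, -0.005, -1.0]]
wrist_force: [0.4, 0.2, -0.7]
opening: 0.632
```

```bash
python3 - <<'E'
from h import *
plan((534,304,76,88.7))
E
```

```text
t 41.1 p [532.2 300.   91.9] yaw 88.57 tilt [-0.28 -0.13] F [ 0.4  0.2 -0.7] open 0.632 q6 24.6
(534, 304, 76, 88.7) t [0.4  0.18 1.59] a [-0.3  0.1 -0.1] rows 0.3
```

Call:
send_rows --commands '[{"tx": 0.4, "ty": 0.2, "tz": 0.7, "ax": -0.3, "ay": 0.1, "az": -0.1, "grip": 30}, {"tx": 0.4, "ty": 0.2, "tz": 1.2, "ax": -0.3, "ay": 0.1, "az": -0.1, "grip": 30}, {"tx": 0.4, "ty": 0.2, "tz": 1.6, "ax": -0.3, "ay": 0.1, "az": -0.1, "grip": 30}, {"tx": 0.4, "ty": 0.2, "tz": 1.6, "ax": -0.3, "ay": 0.1, "az": -0.1, "grip": 30}]'

```text
clock: 41.6
tool_pos: [0.5337, 0.3039, 0.0752]
ee_rot: [[0.023, 1.0, -0.001], [1.0, -0.023, -0.001], [-0.001, -0.001, -1.0]]
wrist_force: [1.1, -0.1, -0.9]
opening: 0.634
```

Call:
send_rows --commands '[{"tx": 0, "ty": 0, "tz": 0.2, "ax": 0, "ay": 0, "az": 0, "grip": 30}, {"tx": 0, "ty": 0, "tz": 0.2, "ax": 0, "ay": 0, "az": 0, "grip": 30}, {"tx": 0, "ty": 0, "tz": 0.2, "ax": 0, "ay": 0, "az": 0, "grip": 30}]'

```text
clock: 41.98
tool_pos: [0.5339, 0.3041, 0.0738]
ee_rot: [[0.023, 1.0, -0.0], [1.0, -0.023, -0.001], [-0.001, -0.0, -1.0]]
wrist_force: [-0.3, -0.6, 0.6]
opening: 0.636
```

Call:
send_rows --commands '[{"tx": 0, "ty": 0, "tz": 0.15, "ax": 0, "ay": 0, "az": 0, "grip": 30}, {"tx": 0, "ty": 0, "tz": 0.15, "ax": 0, "ay": 0, "az": 0, "grip": 30}]'

```text
clock: 42.22
tool_pos: [0.534, 0.3041, 0.0738]
ee_rot: [[0.023, 1.0, 0.001], [1.0, -0.023, -0.001], [-0.001, 0.001, -1.0]]
wrist_force: [-3.1, -1.9, 5.0]
opening: 0.633
```

Contact at TCP 73.8 mm, as predicted. I release, rise, and look with the top camera for the weight and the pile.

Call:
send_rows --commands '[{"tx": 0, "ty": 0, "tz": 0, "ax": 0, "ay": 0, "az": 0, "grip": 95}, {"tx": 0, "ty": 0, "tz": 0, "ax": 0, "ay": 0, "az": 0, "grip": 95}, {"tx": 0, "ty": 0, "tz": 0, "ax": 0, "ay": 0, "az": 0, "grip": 95}, {"tx": 0, "ty": 0, "tz": -3, "ax": 0, "ay": 0, "az": 0, "grip": 95}]'

```text
clock: 42.72
tool_pos: [0.5315, 0.303, 0.1002]
ee_rot: [[0.023, 1.0, -0.006], [1.0, -0.023, -0.004], [-0.004, -0.006, -1.0]]
wrist_force: [-0.3, 0.3, -0.3]
opening: 0.95
```

Call:
send_rows --commands '[{"tx": 0, "ty": 0, "tz": -6, "ax": 0, "ay": 0, "az": 0, "grip": 95}, {"tx": 0, "ty": 0, "tz": -12, "ax": 0, "ay": 0, "az": 0, "grip": 95}, {"tx": 0, "ty": 0, "tz": -12, "ax": 0, "ay": 0, "az": 0, "grip": 95}, {"tx": 0, "ty": 0, "tz": -12, "ax": 0, "ay": 0, "az": 0, "grip": 95}]'

```text
clock: 43.22
tool_pos: [0.5325, 0.3035, 0.2202]
ee_rot: [[0.023, 1.0, -0.006], [1.0, -0.023, -0.003], [-0.003, -0.006, -1.0]]
wrist_force: [-0.2, -0.8, -0.5]
opening: 0.952
```

```bash
python3 - <<'E'
from h import *
w=get_image("wrist");t=get_image("top");s=get_image("side")
cv2.imwrite("pics/v18.png",np.hstack([w[60:300,200:440],cv2.resize(t[120:200,240:360],None,fx=3,fy=3)]))
plan((610,150,210,88),(640,0,200,88))
E
```

```text
t 43.38 p [531.3 303.  217.7] yaw 88.69 tilt [-0.59 -0.3 ] F [0.2 0.6 0.6] open 0.956 q6 24.8
(610, 150, 210, 88) t [-15.11   8.23   0.77] a [-0.6  0.3  0.7] rows 2.8
(640, 0, 200, 88) t [-14.89   3.52   1.  ] a [0. 0. 0.] rows 2.5
```

View pics/v18.png

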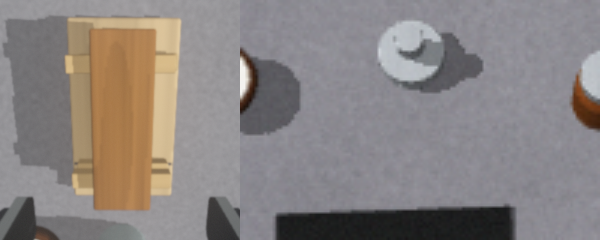

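The pile is good. The weight has been knocked about 14 px outward, with its knob now at top-image (296.3,132.7). I'll measure where it is now.

```bash
python3 - <<'E'
from h import *
c=calibration("top");t=get_image("top")
s=get_image("side");cv2.imwrite("pics/s19.png",s);cs=calibration("side")
f=lambda u,v,z:(pt(c,u,v,z)*1000).round(1)
print("knob top",f(296.3,132.7,.054),"disc",f(297,137,.022), "old",f(296.6,147,.054),f(296.6,151.9,.022))
g=cv2.cvtColor(t,cv2.COLOR_BGR2GRAY)[118:160,280:325]
m=(g>150).astype(np.uint8)
k=max(cv2.findContours(m,cv2.RETR_EXTERNAL,cv2.CHAIN_APPROX_NONE)[0],key=cv2.contourArea);(u,v),r=cv2.minEnclosingCircle(k);print(u+280,v+118,r)
p=f(296.3,132.7,.04)/1000;print("side px expected",px(cs,p), "old", px(cs,[.7,-.01,.04]))
E
```

```text
knob top [745.8 -10.9  54. ] disc [744.8 -11.1  22. ] old [700.6 -11.7  54. ] [696.7  -9.8  22. ]
296.0833339691162 136.2083339691162 10.77276611328125
side px expected [386.2098499  186.04699181] old [371.5295643  188.26361053]
```

The weight now stands at about (747,-11), beyond the vertical-tool reach of 0.725. I'll grip the knob with the tool tilted 20° outward and bring it in from there.

```bash
sed -i 's/^        d=R.T@/        N=N@cv2.Rodrigues(np.array([-np.radians(w[4]) if len(w)>4 else 0,0,0]))[0]\n        d=R.T@/' h.py; python3 - <<'E'
from h import *
plan((610,150,210,90),(680,-11,150,90,20))
E
```

```text
t 43.48 p [531.4 303.  218. ] yaw 88.69 tilt [-0.56 -0.29] F [-0.1  0.5  0.2] open 0.948 q6 24.8Traceback (most recent call last):
  File "<stdin>", line 2, in <module>
  File "h.py", line 28, in plan
    N=N@cv2.Rodrigues(np.array([-np.radians(w[4]) if len(w)>4 else 0,0,0]))[0]
        ~~~~~~~~~~~~~^^^^^^^^^^^^^^^^^^^^^^^^^^^^^^^^^^^^^^^^^^^^^^^^^^^^^^
cv2.error: OpenCV(4.12.0) /io/opencv/modules/calib3d/src/calibration_base.cpp:151: error: (-210:Unsupported format or combination of formats) The matrices must have 32f or 64f data type in function 'Rodrigues'
```

```bash
sed -i 's/else 0,0,0\]/else 0.,0.,0.]/' h.py; python3 - <<'E'
from h import *
plan((610,150,210,90),(680,-11,150,90,20))
E
```

```text
t 43.48 p [531.4 303.  218. ] yaw 88.69 tilt [-0.56 -0.29] F [-0.1  0.5  0.2] open 0.948 q6 24.8
(610, 150, 210, 90) t [-15.12   8.22   0.8 ] a [-0.6  0.3 -1.3] rows 2.8
(680, -11, 150, 90, 20) t [-16.1   7.    6. ] a [-20.   0.   0.] rows 3.0
```

Call:
send_rows --commands '[{"tx": -15.1, "ty": 8.2, "tz": 0.8, "ax": -0.6, "ay": 0.3, "az": -1.3, "grip": 60}, {"tx": -15.1, "ty": 8.2, "tz": 0.8, "ax": -0.6, "ay": 0.3, "az": -1.3, "grip": 60}, {"tx": -15.1, "ty": 8.2, "tz": 0.8, "ax": -0.6, "ay": 0.3, "az": -1.3, "grip": 60}, {"tx": -15.1, "ty": 8.2, "tz": 0.8, "ax": -0.6, "ay": 0.3, "az": -1.3, "grip": 60}]'

```text
clock: 43.98
tool_pos: [0.6104, 0.1465, 0.2079]
ee_rot: [[0.006, 1.0, -0.002], [1.0, -0.006, -0.001], [-0.001, -0.002, -1.0]]
wrist_force: [-0.9, 0.7, -0.2]
opening: 0.601
```

Call:
send_rows --commands '[{"tx": -16.1, "ty": 7, "tz": 6, "ax": -20, "ay": 0, "az": 0, "grip": 60}, {"tx": -16.1, "ty": 7, "tz": 6, "ax": -20, "ay": 0, "az": 0, "grip": 60}, {"tx": -16.1, "ty": 7, "tz": 6, "ax": -20, "ay": 0, "az": 0, "grip": 60}, {"tx": -16.1, "ty": 7, "tz": 6, "ax": -20, "ay": 0, "az": 0, "grip": 60}, {"tx": -16.1, "ty": 7, "tz": 6, "ax": -20, "ay": 0, "az": 0, "grip": 60}]'

```text
clock: 44.6
tool_pos: [0.6794, -0.0141, 0.1481]
ee_rot: [[0.005, 0.94, 0.34], [1.0, -0.005, -0.002], [-0.0, 0.34, -0.94]]
wrist_force: [0.5, 0.1, -0.2]
opening: 0.599
```

```bash
python3 - <<'E'
from h import *
c=calibration("wrist");cv2.imwrite("pics/w20.png",get_image("wrist"))
print("expected knob px",px(c,[.747,-.011,.054]),px(c,[.747,-.011,.022]), c["T"][:3,3])
plan((750,-11,90,90,20),(750,-11,28,90,20))
E
```

```text
expected knob px [325.16488412 229.73471494] [324.80642929 206.39800919] [ 0.557098   -0.01383991  0.25437769]
t 44.65 p [680.1 -13.5 149.3] yaw 89.77 tilt [19.57 -0.11] F [ 0.   0.5 -0.2] open 0.607 q6 -7.3
(750, -11, 90, 90, 20) t [0.28 4.55 7.96] a [-0.   0.1 -0.2] rows 1.5
(750, -11, 28, 90, 20) t [ 0.   -2.12  5.83] a [0. 0. 0.] rows 1.0
```

View pics/w20.png

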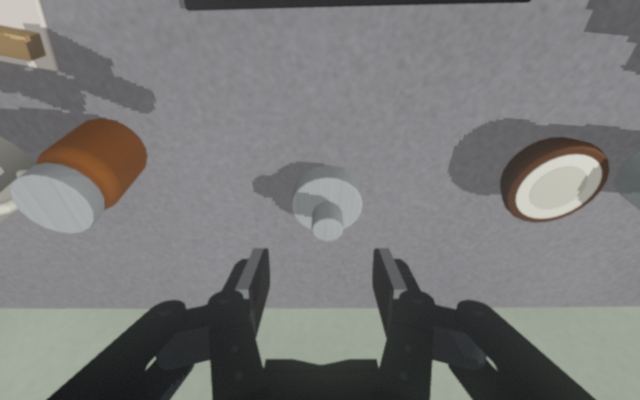

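The knob top is at (328,229), where I expected (325,230), so the knob is at about (747,-9). I'm descending with the tilt kept.

Call:
send_rows --commands '[{"tx": 0.5, "ty": 4.5, "tz": 8, "ax": 0, "ay": 0, "az": 0, "grip": 60}, {"tx": 0.5, "ty": 4.5, "tz": 8, "ax": 0, "ay": 0, "az": 0, "grip": 60}, {"tx": 0.5, "ty": 4.5, "tz": 8, "ax": 0, "ay": 0, "az": 0, "grip": 60}, {"tx": 0.5, "ty": 4.5, "tz": 8, "ax": 0, "ay": 0, "az": 0, "grip": 60}]'

```text
clock: 45.15
tool_pos: [0.7505, -0.0074, 0.0914]
ee_rot: [[0.002, 0.939, 0.343], [1.0, -0.002, -0.001], [-0.001, 0.343, -0.939]]
wrist_force: [0.2, -0.3, 0.7]
opening: 0.598
```

```bash
python3 - <<'E'
from h import *
plan((751,-9,28,90,20))
o=get_obs();print(o["qpos"].round(1))
E
```

```text
t 45.15 p [750.5  -7.4  91.4] yaw 89.88 tilt [19.68 -0.08] F [ 0.2 -0.3  0.7] open 0.598 q6 -6.1
(751, -9, 28, 90, 20) t [-0.15 -2.13  5.97] a [ 0.1  0.1 -0.1] rows 1.0
[-6.6 15.8  1.5 55.6  2.2 -6.1]
```

Call:
send_rows --commands '[{"tx": -0.1, "ty": -1.1, "tz": 3, "ax": 0, "ay": 0, "az": 0, "grip": 60}, {"tx": -0.1, "ty": -1.8, "tz": 5, "ax": 0, "ay": 0, "az": 0, "grip": 60}, {"tx": -0.1, "ty": -2.1, "tz": 6, "ax": 0, "ay": 0, "az": 0, "grip": 60}, {"tx": -0.1, "ty": -2.1, "tz": 6, "ax": 0, "ay": 0, "az": 0, "grip": 60}]'

```text
clock: 45.65
tool_pos: [0.7512, -0.0082, 0.0284]
ee_rot: [[0.002, 0.939, 0.344], [1.0, -0.001, -0.001], [-0.001, 0.344, -0.939]]
wrist_force: [0.2, -0.2, -0.5]
opening: 0.602
```

Call:
send_rows --commands '[{"tx": 0, "ty": 0, "tz": 0, "ax": 0, "ay": 0, "az": 0, "grip": 10}, {"tx": 0, "ty": 0, "tz": 0, "ax": 0, "ay": 0, "az": 0, "grip": 10}, {"tx": 0, "ty": 0, "tz": 0, "ax": 0, "ay": 0, "az": 0, "grip": 10}, {"tx": 0, "ty": 0, "tz": 0, "ax": 0, "ay": 0, "az": 0, "grip": 10}]'

```text
clock: 46.15
tool_pos: [0.7526, -0.0086, 0.0313]
ee_rot: [[0.002, 0.938, 0.347], [1.0, -0.001, -0.002], [-0.002, 0.347, -0.938]]
wrist_force: [-3.5, -0.8, 6.2]
opening: 0.309
```

```bash
python3 - <<'E'
from h import *
plan((751,-9,48,90,20),(651,-9,48,90,20),(651,-9,30,90,20))
E
```

```text
t 46.15 p [752.6  -8.6  31.3] yaw 89.88 tilt [19.89 -0.12] F [-3.5 -0.8  6.2] open 0.309 q6 -6.2
(751, -9, 48, 90, 20) t [-0.04  0.43 -1.62] a [ 0.3  0.1 -0.1] rows 0.3
(651, -9, 48, 90, 20) t [-0.   -9.4  -3.42] a [0. 0. 0.] rows 1.6
(651, -9, 30, 90, 20) t [ 0.   -0.62  1.69] a [0. 0. 0.] rows 0.3
```

Call:
send_rows --commands '[{"tx": 0, "ty": 0.5, "tz": -1, "ax": 0, "ay": 0, "az": 0, "grip": 10}, {"tx": 0, "ty": 0.8, "tz": -2.2, "ax": 0, "ay": 0, "az": 0, "grip": 10}, {"tx": 0, "ty": 0.8, "tz": -2.2, "ax": 0, "ay": 0, "az": 0, "grip": 10}]'

```text
clock: 46.52
tool_pos: [0.753, -0.0086, 0.0556]
ee_rot: [[0.002, 0.937, 0.348], [1.0, -0.001, -0.002], [-0.002, 0.348, -0.937]]
wrist_force: [0.5, 0.2, -5.6]
opening: 0.307
```

Call:
send_rows --commands '[{"tx": 0, "ty": -3, "tz": -1.1, "ax": 0, "ay": 0, "az": 0, "grip": 10}, {"tx": 0, "ty": -6, "tz": -2.2, "ax": 0, "ay": 0, "az": 0, "grip": 10}, {"tx": 0, "ty": -9.4, "tz": -3.4, "ax": 0, "ay": 0, "az": 0, "grip": 10}, {"tx": 0, "ty": -9.4, "tz": -3.4, "ax": 0, "ay": 0, "az": 0, "grip": 10}]'

```text
clock: 47.02
tool_pos: [0.6467, -0.0075, 0.0499]
ee_rot: [[0.002, 0.941, 0.338], [1.0, -0.002, -0.001], [-0.0, 0.338, -0.941]]
wrist_force: [-1.2, -0.2, -8.1]
opening: 0.303
```

```bash
python3 - <<'E'
from h import *
im=get_image("wrist");s=get_image("side");c=calibration("side");u,v=px(c,get_obs()["tool_pos"]).astype(int)
cv2.imwrite("pics/v21.png",np.hstack([im[100:400,160:500],cv2.resize(s[v-40:v+35,u-40:u+45],(340,300),interpolation=cv2.INTER_CUBIC)]))
plan((651,-9,30,90,20))
E
```

```text
t 47.12 p [652.1  -8.2  53.6] yaw 89.89 tilt [19.88 -0.11] F [-0.4  0.1 -4.9] open 0.305 q6 -7.3
(651, -9, 30, 90, 20) t [-0.08 -0.92  2.18] a [ 0.3  0.1 -0.1] rows 0.4
```

View pics/v21.png

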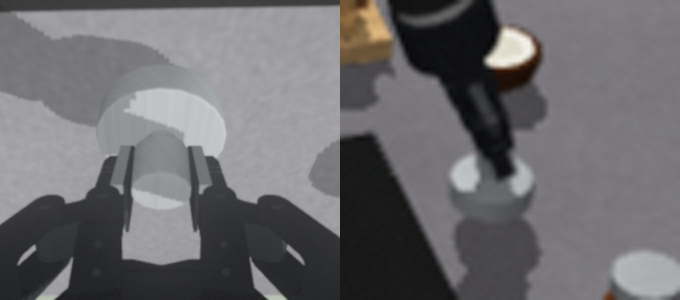

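The weight hangs upright from the pads with a load of about 6 N, and the side crop shows the disc level. That uses up the picture allowance, so I work from numbers from here. I'll carry it to the pile with the tilt kept.

```bash
python3 - <<'E'
from h import *
plan((640,-8,175,90,20),(600,150,180,90,20),(539.5,304.3,165,90,20))
E
```

```text
t 47.12 p [652.1  -8.2  53.6] yaw 89.89 tilt [19.88 -0.11] F [-0.4  0.1 -4.9] open 0.305 q6 -7.3
(640, -8, 175, 90, 20) t [  0.     3.08 -11.8 ] a [ 0.3  0.1 -0.1] rows 2.0
(600, 150, 180, 90, 20) t [15.8  -3.59 -1.84] a [0. 0. 0.] rows 2.6
(539.5, 304.3, 165, 90, 20) t [15.43 -6.2  -0.66] a [0. 0. 0.] rows 2.7
```

Call:
send_rows --commands '[{"tx": 0, "ty": 0.8, "tz": -3, "ax": 0.1, "ay": 0, "az": 0, "grip": 10}, {"tx": 0, "ty": 1.8, "tz": -7, "ax": 0.3, "ay": 0, "az": 0, "grip": 10}, {"tx": 0, "ty": 3.1, "tz": -11.8, "ax": 0.3, "ay": 0, "az": 0, "grip": 10}, {"tx": 0, "ty": 3.1, "tz": -11.8, "ax": 0.3, "ay": 0, "az": 0, "grip": 10}]'

```text
clock: 47.62
tool_pos: [0.6463, -0.0088, 0.1847]
ee_rot: [[0.002, 0.934, 0.358], [1.0, -0.001, -0.004], [-0.004, 0.358, -0.934]]
wrist_force: [2.2, -0.5, -5.4]
opening: 0.307
```

Call:
send_rows --commands '[{"tx": 3, "ty": -0.7, "tz": -0.4, "ax": 0, "ay": 0, "az": 0, "grip": 10}, {"tx": 7, "ty": -1.6, "tz": -0.8, "ax": 0, "ay": 0, "az": 0, "grip": 10}, {"tx": 11.5, "ty": -2.6, "tz": -1.3, "ax": 0, "ay": 0, "az": 0, "grip": 10}, {"tx": 15.8, "ty": -3.6, "tz": -1.8, "ax": 0, "ay": 0, "az": 0, "grip": 10}, {"tx": 15.8, "ty": -3.6, "tz": -1.8, "ax": 0, "ay": 0, "az": 0, "grip": 10}]'

```text
clock: 48.25
tool_pos: [0.6049, 0.153, 0.1852]
ee_rot: [[-0.004, 0.935, 0.354], [1.0, 0.004, -0.001], [-0.002, 0.354, -0.935]]
wrist_force: [0.4, 0.3, -6.6]
opening: 0.306
```

Call:
send_rows --commands '[{"tx": 4, "ty": -1.6, "tz": -0.2, "ax": 0, "ay": 0, "az": 0, "grip": 10}, {"tx": 8, "ty": -3.2, "tz": -0.3, "ax": 0, "ay": 0, "az": 0, "grip": 10}, {"tx": 12, "ty": -4.8, "tz": -0.5, "ax": 0, "ay": 0, "az": 0, "grip": 10}, {"tx": 15.4, "ty": -6.2, "tz": -0.7, "ax": 0, "ay": 0, "az": 0, "grip": 10}, {"tx": 15.4, "ty": -6.2, "tz": -0.7, "ax": 0, "ay": 0, "az": 0, "grip": 10}]'

```text
clock: 48.88
tool_pos: [0.5422, 0.3087, 0.1664]
ee_rot: [[-0.008, 0.937, 0.35], [1.0, 0.008, 0.0], [-0.003, 0.35, -0.937]]
wrist_force: [-0.1, -0.8, -7.3]
opening: 0.307
```

```bash
python3 - <<'E'
from h import *
plan((539.5,304.3,130,90,20),(539.5,304.3,122,90,20))
E
```

```text
t 48.88 p [542.2 308.7 166.4] yaw 90.45 tilt [2.007e+01 2.000e-02] F [-0.1 -0.8 -7.3] open 0.307 q6 26.3
(539.5, 304.3, 130, 90, 20) t [-0.43 -1.53  3.31] a [ 0.5 -0.   0.5] rows 0.6
(539.5, 304.3, 122, 90, 20) t [ 0.   -0.27  0.75] a [0. 0. 0.] rows 0.1
```

Call:
send_rows --commands '[{"tx": -0.4, "ty": -0.8, "tz": 1.6, "ax": 0.3, "ay": 0, "az": 0.3, "grip": 10}, {"tx": -0.4, "ty": -1.3, "tz": 2.8, "ax": 0.3, "ay": 0, "az": 0.3, "grip": 10}, {"tx": -0.4, "ty": -1.5, "tz": 3.3, "ax": 0.3, "ay": 0, "az": 0.3, "grip": 10}, {"tx": -0.4, "ty": -1.5, "tz": 3.3, "ax": 0.3, "ay": 0, "az": 0.3, "grip": 10}]'

```text
clock: 49.38
tool_pos: [0.5394, 0.3036, 0.1289]
ee_rot: [[-0.002, 0.939, 0.344], [1.0, 0.002, -0.001], [-0.002, 0.344, -0.939]]
wrist_force: [0.2, 0.6, -5.5]
opening: 0.308
```

Call:
send_rows --commands '[{"tx": 0, "ty": -0.2, "tz": 0.6, "ax": 0, "ay": 0, "az": 0, "grip": 10}, {"tx": 0, "ty": -0.2, "tz": 0.6, "ax": 0, "ay": 0, "az": 0, "grip": 10}, {"tx": 0, "ty": -0.2, "tz": 0.6, "ax": 0, "ay": 0, "az": 0, "grip": 10}]'

```text
clock: 49.75
tool_pos: [0.5397, 0.3037, 0.1228]
ee_rot: [[-0.002, 0.939, 0.344], [1.0, 0.002, -0.001], [-0.001, 0.344, -0.939]]
wrist_force: [-0.6, 0.1, -7.0]
opening: 0.307
```

Call:
send_rows --commands '[{"tx": 0, "ty": -0.1, "tz": 0.2, "ax": 0, "ay": 0, "az": 0, "grip": 10}, {"tx": 0, "ty": -0.1, "tz": 0.2, "ax": 0, "ay": 0, "az": 0, "grip": 10}, {"tx": 0, "ty": -0.1, "tz": 0.2, "ax": 0, "ay": 0, "az": 0, "grip": 10}]'

```text
clock: 50.12
tool_pos: [0.5395, 0.3038, 0.1207]
ee_rot: [[-0.002, 0.939, 0.344], [1.0, 0.002, -0.001], [-0.001, 0.344, -0.939]]
wrist_force: [-0.0, 0.8, -6.1]
opening: 0.31
```

Call:
send_rows --commands '[{"tx": 0, "ty": 0, "tz": 0.15, "ax": 0, "ay": 0, "az": 0, "grip": 10}, {"tx": 0, "ty": 0, "tz": 0.15, "ax": 0, "ay": 0, "az": 0, "grip": 10}, {"tx": 0, "ty": 0, "tz": 0.15, "ax": 0, "ay": 0, "az": 0, "grip": 10}]'

```text
clock: 50.5
tool_pos: [0.5401, 0.3038, 0.1194]
ee_rot: [[-0.002, 0.939, 0.344], [1.0, 0.002, -0.0], [-0.001, 0.344, -0.939]]
wrist_force: [-0.6, -0.1, -7.5]
opening: 0.3
```

Call:
send_rows --commands '[{"tx": 0, "ty": 0, "tz": 0.1, "ax": 0, "ay": 0, "az": 0, "grip": 10}, {"tx": 0, "ty": 0, "tz": 0.1, "ax": 0, "ay": 0, "az": 0, "grip": 10}, {"tx": 0, "ty": 0, "tz": 0.1, "ax": 0, "ay": 0, "az": 0, "grip": 10}]'

```text
clock: 50.88
tool_pos: [0.5408, 0.304, 0.1193]
ee_rot: [[-0.002, 0.938, 0.346], [1.0, 0.002, 0.0], [-0.001, 0.346, -0.938]]
wrist_force: [-2.4, -0.2, -1.7]
opening: 0.306
```

Contact has begun at 119.3 mm, against about 119 predicted. One more small step, then release.

Call:
send_rows --commands '[{"tx": 0, "ty": 0, "tz": 0.1, "ax": 0, "ay": 0, "az": 0, "grip": 10}, {"tx": 0, "ty": 0, "tz": 0.1, "ax": 0, "ay": 0, "az": 0, "grip": 10}]'

```text
clock: 51.12
tool_pos: [0.5415, 0.3042, 0.1193]
ee_rot: [[-0.002, 0.938, 0.347], [1.0, 0.002, 0.0], [-0.0, 0.347, -0.938]]
wrist_force: [-3.9, -1.1, 0.3]
opening: 0.31
```

Call:
send_rows --commands '[{"tx": 0, "ty": 0, "tz": 0, "ax": 0, "ay": 0, "az": 0, "grip": 40}, {"tx": 0, "ty": 0, "tz": 0, "ax": 0, "ay": 0, "az": 0, "grip": 60}, {"tx": 0, "ty": 0, "tz": 0, "ax": 0, "ay": 0, "az": 0, "grip": 60}, {"tx": 0, "ty": 0, "tz": 0, "ax": 0, "ay": 0, "az": 0, "grip": 60}]'

```text
clock: 51.62
tool_pos: [0.5418, 0.3043, 0.1196]
ee_rot: [[-0.002, 0.938, 0.347], [1.0, 0.002, 0.001], [-0.0, 0.347, -0.938]]
wrist_force: [0.9, 0.3, 0.9]
opening: 0.602
```

Call:
send_rows --commands '[{"tx": 0, "ty": 1, "tz": -2.8, "ax": 0, "ay": 0, "az": 0, "grip": 60}, {"tx": 0, "ty": 2.1, "tz": -5.7, "ax": 0, "ay": 0, "az": 0, "grip": 60}, {"tx": 0, "ty": 3.4, "tz": -9.4, "ax": 0, "ay": 0, "az": 0, "grip": 60}, {"tx": 0, "ty": 3.4, "tz": -9.4, "ax": 0, "ay": 0, "az": 0, "grip": 60}]'

```text
clock: 52.12
tool_pos: [0.5437, 0.3056, 0.2255]
ee_rot: [[-0.002, 0.935, 0.356], [1.0, 0.0, 0.005], [0.004, 0.356, -0.935]]
wrist_force: [0.9, 0.2, 1.1]
opening: 0.602
```

```bash
python3 - <<'E'
from h import *
plan((440,60,240,90))
c=calibration("wrist");im=get_image("wrist");cv2.imwrite("pics/w22.png",im)
print(px(c,[.5345,.304,.142]))
E
```

```text
t 52.12 p [543.7 305.6 225.5] yaw 90.11 tilt [20.38  0.27] F [0.9 0.2 1.1] open 0.602 q6 26.3
(440, 60, 240, 90) t [-24.53  -9.18  -5.16] a [20.8 -0.3  0.1] rows 4.3
[318.5332484  157.96414221]
```

Next I move the arm away from the stand and measure the pile numerically with the top and side cameras.

Call:
send_rows --commands '[{"tx": -24.5, "ty": -9.2, "tz": -5.2, "ax": 20.8, "ay": 0, "az": 0, "grip": 60}, {"tx": -24.5, "ty": -9.2, "tz": -5.2, "ax": 20.8, "ay": 0, "az": 0, "grip": 60}, {"tx": -24.5, "ty": -9.2, "tz": -5.2, "ax": 20.8, "ay": 0, "az": 0, "grip": 60}, {"tx": -24.5, "ty": -9.2, "tz": -5.2, "ax": 20.8, "ay": 0, "az": 0, "grip": 60}, {"tx": -24.5, "ty": -9.2, "tz": -5.2, "ax": 20.8, "ay": 0, "az": 0, "grip": 60}]'

```text
clock: 52.8
tool_pos: [0.437, 0.0573, 0.2368]
ee_rot: [[0.002, 1.0, -0.007], [1.0, -0.002, 0.002], [0.002, -0.007, -1.0]]
wrist_force: [1.3, -0.2, 0.6]
opening: 0.602
```

```bash
python3 - <<'E'
from h import *
c=calibration("top");t=get_image("top");cv2.imwrite("pics/top23.png",t)
t0=cv2.imread("pics/top0.png")
h,s,v=cv2.split(cv2.cvtColor(t,cv2.COLOR_BGR2HSV))
R=(slice(150,260),slice(150,235))
grey=((s<45)&(v>95)).astype(np.uint8)  # weight: grey blob inside plank outline
brown=((h>6)&(h<16)&(s>115)).astype(np.uint8)
def sub(m):
    z=np.zeros_like(m);z[R]=m[R];return z
print("plank visible pieces (z=.088)",rect(c,sub(brown),.088,60,5000))
wood=sub(((h>5)&(h<28)&(s>50)).astype(np.uint8))
hull=cv2.convexHull(np.argwhere(wood)[:,::-1].astype(np.int32));H=np.zeros_like(wood);cv2.fillConvexPoly(H,hull,1)
g=cv2.morphologyEx(grey*cv2.erode(H,np.ones((9,9))),cv2.MORPH_OPEN,np.ones((3,3)))
for k in cv2.findContours(g,cv2.RETR_EXTERNAL,cv2.CHAIN_APPROX_NONE)[0]:
    if cv2.contourArea(k)>80:
        (u,w),r=cv2.minEnclosingCircle(k);print("weight blob",u,w,r,cv2.contourArea(k),(pt(c,u,w,.112)*1000).round(1))
print("expect disc px",px(c,[.5315,.302,.11]),"knob",px(c,[.5315,.302,.142]))
# bystanders unchanged?
d=cv2.absdiff(t,t0).max(2)
for n,(x0,y0,x1,y1) in dict(jar1=(175,125,205,160),coco=(215,130,250,165),jar0=(345,132,372,166),mug=(375,122,420,165),weightold=(280,135,315,165)).items(): print(n,"changed px",int((d[y0:y1,x0:x1]>40).sum()))
E
```

```text
plank visible pieces (z=.088) [(476.2, 309.3, 65, 45, -2.2), (593.6, 320.6, 41, 17, 3.5)]
weight blob 179.5 200.0 11.280613899230957 135.5 [531.9 307.4 112. ]
expect disc px [181.66348609 200.2794539 ] knob [177.80318778 197.58207357]
jar1 changed px 208
coco changed px 513
jar0 changed px 0
mug changed px 0
weightold changed px 243
```

Some pixels around the coconut and jar1 changed. I'll check numerically whether that is just shadow or occlusion.

```bash
python3 - <<'E'
from h import *
t0=cv2.imread("pics/top0.png");t=cv2.imread("pics/top23.png");s0=cv2.imread("pics/side0.png");s=get_image("side")
def blob(im,box,f):
    x0,y0,x1,y1=box;hh=cv2.cvtColor(im[y0:y1,x0:x1],cv2.COLOR_BGR2HSV);m=f(*cv2.split(hh)).astype(np.uint8)
    n,l,st,ce=cv2.connectedComponentsWithStats(m);k=1+np.argmax(st[1:,4]);return (ce[k]+[x0,y0]).round(1),st[k,4]
rim=lambda h,s,v:((h<15)|(h>165))&(s>70)&(v<110)
cap=lambda h,s,v:(h>12)&(h<28)&(s>120)
for a,b,bx,bs in((t0,t,(210,125,255,170),(335,145,375,175)),):
    print("coco top",blob(a,bx,rim),blob(b,bx,rim),"side",blob(s0,bs,rim),blob(s,bs,rim))
print("jar cap top",blob(t0,(170,120,210,160),cap),blob(t,(170,120,210,160),cap),"side",blob(s0,(335,118,362,140),cap),blob(s,(335,118,362,140),cap))
d=cv2.absdiff(t,t0).max(2);d2=cv2.absdiff(s,s0).max(2)
for n,D in(("top",d[115:175,165:260]),("side",d2[115:180,330:380])):
    y,x=np.nonzero(D>40);print(n,len(y),[] if not len(y) else (x.min(),x.max(),y.min(),y.max()))
for im in(t0,t): print(im[147,222:243:4].tolist(), im[140,182:196:4].tolist())
np.set_printoptions(linewidth=250);print((d[117:175:4,165:260:4]))
E
```

```text
coco top (array([233.1, 149.1]), np.int32(155)) (array([232.3, 136.5]), np.int32(29)) side (array([355.3, 163.7]), np.int32(115)) (array([355.3, 163.8]), np.int32(115))
jar cap top (array([188.5, 139. ]), np.int32(311)) (array([187.2, 137.4]), np.int32(230)) side (array([347.8, 129. ]), np.int32(135)) (array([347.8, 129. ]), np.int32(135))
top 1711 (np.int64(14), np.int64(94), np.int64(25), np.int64(59))
side 0 []
[[152, 160, 161], [172, 181, 182], [195, 206, 208], [194, 206, 206], [197, 209, 211], [160, 173, 183]] [[78, 159, 205], [73, 157, 202], [73, 155, 201], [76, 158, 201]]
[[83, 70, 59], [83, 70, 60], [83, 70, 58], [77, 62, 51], [89, 73, 58], [55, 46, 40]] [[86, 175, 221], [83, 175, 221], [78, 153, 197], [59, 92, 118]]
[[ 15  14  12  17  20  13  15  18  16  18  13  14  16  14  14  16  19  12  11  17  18  15  11  18]
 [ 14  16  12  16  18  15  16  14  12  15  14  18  16  16  16  13  17  13  16  16  16  14  15  14]
 [ 23  19  15  14  13  12  14  16  19  14  19  13  17  16  18  13  13  15  17  13  13  16  16   9]
 [ 17  16  14  13  16  18  19  18  18  18  15  17  15  19  14  19   
[... 420 characters left out ...]
6  11]
 [ 19  19  12  19  17  15  33  33  61  19  11  17  18  14  61  78 145 151 141 190  42  51  69  14]
 [ 15  15  10  11  14  45  48  15  53  14  20  14  15  15  86 165 160 174 163  46  14  40  70   5]
 [ 14  12  19  16  14  53  80  15  51  15  25  22  19  16  16  79  66  59  90  19  19  53  63   1]
 [ 17  18  18  20  14  48  82  53  85  44  25  21  26  26  21  24  25  36  24  22  16  46  71  19]
 [ 11  18  16  16  17  48  64  53  73  51  47  52  45  51  52  47  49  76  46  64  56  92 114 103]
 [ 14  17  17  16  17  40  55  51  62  48  49  45  50  49  48  51  42  82  46  55  48  93 110 104]
 [ 18  21  16  16  10  44  59  51  71  45  49  45  44  44  48  47  44  76  43  49  57  90 122 101]]
```

The side view is unchanged at the coconut and jar, so nothing was disturbed; the arm was just in front of the top camera. I'll swing it clear and measure the pile again.

Call:
send_rows --commands '[{"tx": -25, "ty": -5, "tz": 0, "ax": 0, "ay": 0, "az": 0, "grip": 60}, {"tx": -25, "ty": -5, "tz": 0, "ax": 0, "ay": 0, "az": 0, "grip": 60}, {"tx": -25, "ty": -5, "tz": 0, "ax": 0, "ay": 0, "az": 0, "grip": 60}, {"tx": -25, "ty": -5, "tz": 0, "ax": 0, "ay": 0, "az": 0, "grip": 60}, {"tx": -25, "ty": -5, "tz": 0, "ax": 0, "ay": 0, "az": 0, "grip": 60}]'

```text
clock: 53.52
tool_pos: [0.3876, -0.1936, 0.2357]
ee_rot: [[0.005, 1.0, -0.006], [1.0, -0.005, 0.003], [0.003, -0.006, -1.0]]
wrist_force: [-0.1, 0.4, -0.3]
opening: 0.601
```

```bash
python3 - <<'E'
from h import *
c=calibration("top");t=get_image("top");cv2.imwrite("pics/top24.png",t);cs=calibration("side");sd=get_image("side");cv2.imwrite("pics/side24.png",sd)
h,s,v=cv2.split(cv2.cvtColor(t,cv2.COLOR_BGR2HSV))
def sub(m):
    z=np.zeros_like(m,np.uint8);z[155:258,155:235]=m[155:258,155:235];return z
brown=sub((h>6)&(h<17)&(s>115))
ks=[k for k in cv2.findContours(brown,cv2.RETR_EXTERNAL,cv2.CHAIN_APPROX_NONE)[0] if cv2.contourArea(k)>40]
P=np.array([pt(c,*p,.088)[:2]*1000 for p in np.vstack(ks)[:,0]]);print("top plank all pieces",cv2.minAreaRect(P.astype(np.float32)))
wood=sub((h>5)&(h<28)&(s>50));H=np.zeros_like(wood);cv2.fillConvexPoly(H,cv2.convexHull(np.argwhere(wood)[:,::-1].astype(np.int32)),1)
print("stand",rect(c,cv2.morphologyEx(H,cv2.MORPH_OPEN,np.ones((5,5))),.024,500,9000))
g=cv2.morphologyEx(((s<45)&(v>85)).astype(np.uint8)*H,cv2.MORPH_OPEN,np.ones((3,3)))
for k in cv2.findContours(g,cv2.RETR_EXTERNAL,cv2.CHAIN_APPROX_NONE)[0]:
    if cv2.contourArea(k)>60:
        print("weight",rect(c,g,.11,60,3000),cv2.boundingRect(k),cv2.contourArea(k))
h2,s2,v2=cv2.split(cv2.cvtColor(sd,cv2.COLOR_BGR2HSV))
u,w=px(cs,[.5345,.304,.12]).astype(int);print("side expects disc at",u,w)
m=((s2<45)&(v2>95)).astype(np.uint8);z=np.zeros_like(m);z[w-22:w+15,u-22:u+22]=m[w-22:w+15,u-22:u+22]
cv2.imwrite("pics/x.png",z*255);np.set_printoptions(linewidth=250)
for r in z[w-22:w+15]: print("".join(".#"[i] for i in r[u-22:u+22]))
a=["".join(".#"[i] for i in r) for r in g[160:250,160:225]];print("\n".join(x for x in a if "#" in x))
E
```

```text
top plank all pieces ((527.0659790039062, 287.7232360839844), (94.7480239868164, 171.95928955078125), 88.8329086303711)
stand [(566.8, 293.7, 290, 168, -14.8)]
weight [(525.9, 304.8, 87, 69, -0.5), (573.1, 201.2, 178, 136, 31.2)] (168, 187, 26, 32) 485.0
weight [(525.9, 304.8, 87, 69, -0.5), (573.1, 201.2, 178, 136, 31.2)] (183, 157, 51, 68) 930.5
side expects disc at 300 127
.....................#......................
............................................
............................................
....................#.......................
....................##......................
....................###.....................
....................#####...................
....................######..................
....................######..................
.....................###....................
............................................
.....................#......................
.....................##.....................
.....................###....................
.....................####...................
.....................#####..................
.
[... 4533 characters left out ...]
............................#####.......
........###.........................................######.......
........###.........................................#####........
........###.........................................#####........
........###.........................................#####........
....................................................####.........
....................................................####.........
....................................................####.........
....................................................####.........
....................................................###..........
....................................................###..........
```

In the top image the weight's disc spans about columns 171–194 and rows 188–212. Its centre is near (182.5,200), against (181.7,200.3) expected, and it looks round and full-size, so it stands upright. The top plank's measured length is 172 mm at -1.2°. Handing in.

```bash
python3 -c "
from workcell import job_done,get_obs
print(get_obs()['clock']);print(job_done())"
```

```text
53.625
the job is handed in; nothing more can be done
None
```

I stacked both planks that were there (the third was absent) on the stand, each on two sticks over the dark lines. The press weight stands upright on the top plank. I handed the job in at 53.6 s, with the gripper well clear of the pile.

- **Weight:** it was knocked outward mid-run to about x = 747 mm, beyond vertical-tool reach. I gripped its knob with the tool tilted 20° and set it down at the expected contact height. The last top image shows it round and about 3 mm from the centre.
- **Planks:** both met their sticks at the expected heights, and the wrist pictures taken after each release show them centred and square. In the last top image the upper plank measured 172 mm long at -1.2°, and its x centre read about 5 mm off the stand's, within the 14 mm allowed.
- **Failed check:** my final colour mask was contaminated, so it gave no usable width or y for the top plank and no usable stand outline. For these I rely on the release position and the earlier wrist picture.
- **Bystanders:** the jar and coconut beside the stand are unchanged in the side view. The mug and amber jar are unchanged in the top view. The jar and coconut pixels that differed in one top view were the arm blocking the camera.
- **Pictures:** I viewed 16, the full allowance, so the final pile was checked by numbers only.

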